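# Turn the stencil plate home on its peg and wedge it against the stop

## Robot

A 7-joint arm with a two-finger parallel gripper is mounted at the origin on a cart in front of the work surface, level with it; the furniture and walls round the work are solid. World frame = base frame: x ahead of the robot, y to its left, z up, the work surface at z = 0. Lengths are in m, angles in rad, forces in N, time in s.
With the tool pointing down it reaches from about 0.425 to 0.925 m from the base axis. Payload 6.8 kg.
Tool frame: the origin (TCP) lies at the very end of the fingers, on their centre line; the grasp point (between the pads) lies 19 mm behind it (r.grip_depth is the distance from the TCP to the grasp point, in m); z points along the fingers, y is the direction in which the jaws open and shut (so a half turn about z gives the same grasp; the last joint's range is limited). The gripper opens to 85 mm and grips with 20 to 120 N. Pads are 22 mm wide; open, the fingers measure 114 mm over their backs; the gripper's body (76 mm by 85 mm) begins 54 mm behind the grasp point. The pads swing forward as they close: fully open they stand 13 mm farther back than shut.
Start: joints at [-1.247, 0.477, 0.022, 1.555, -0.011, 1.109, -0.083], TCP at [0.282, 0.613, 0.231] pointing down, gripper open.
Joint ranges: [-2.96, 2.96], [-0.34, 2.1], [-1.41, 1.46], [0.24, 2.44], [-1.37, 4.51], [0.17, 1.92], [-2.96, 2.96]. Speed limits (rad/s): [2.39, 2.39, 3.14, 3.14, 3.14, 3.14, 3.14].

## Interface

Orientations are given as a rotation vector (axis times angle).
In Python, from bench import r, grab_frame gives the robot as it stands. The module is installed in compiled form; this text tells all that it offers.
- The arm moves only by the tool play_rows, never from a script. Its argument "increments" is a list of rows, each a list of 7 numbers: the shift along the tool's x, y, z in mm, then the turn, a rotation vector about the tool's x, y, z in rad, then the closure in counts, from 0 (fully open) to 255 (shut). In form: [[tx, ty, tz, rx, ry, rz, claw], ...]. A call has 1 to 5 rows; each row shifts and turns the pose as measured when the row begins, along the tool's axes as they then stand; what a row does not reach is not made up. A row lasts 1/10 s, in which the tool goes at most 50 mm and 8.59 degrees, less where a joint would pass 70% of its speed; a pose out of reach is approached as far as the arm can. A call is refused whole if a number of a shift passes 50 or a number of a turn 0.15, either way. A call with a gripper value outside its range is refused whole. The fingers move at their own pace and stop on an object; "force" is the grip in N (left out, the last holds). Time passes only in rows, so rows that do not move let the fingers close. It gives the time, the measured TCP pose, the force and the opening at its end, in the units of the state.
- r.get_obs(): the state, without advancing time (a new reading comes with each control period).
- grab_frame(name): name is "side" or "top" or "wrist"; returns a dict with "color" (384x512x3 uint8, blue, green, red), "depth" (384x512 float32, m along the optical axis (not along the pixel's ray), 0 where there is no reading), "K" (3x3 intrinsics, pixels), "T" (4x4, takes a point from camera to world coordinates). Camera axes: x right, y up, looking along -z (the intrinsics and any distortion apply to the point x, -y, -z); pixel columns grow to the right and rows downward; lengths in m; the calibration is good to about 2 mm. A picture is of the moment at which its call begins.
- r.hand_in(): hands the job in, once; it reports no verdict.
The state is a dict: "clock": time; "joints": joint angles; "qvel": joint speeds; "tau": joint torques, N m; "tcp_pos": TCP position; "orientation": TCP orientation; "contact_force": force on the tool from outside, world axes, zero at the start; "moment": the same for the moment, N m; "grip_width": finger opening in m.
Only numpy, scipy, OpenCV 4.12 (cv2) and the standard library are available. Lean on these libraries where they do the work, as an engineer would, in place of code of your own. Each camera call takes 0.05 s, during which the arm holds its last target.

## Task

Set the aluminium stencil plate in its jig: keeping the slot in its far left corner on the peg and the plate flat, push its near right corner away from you so that it turns about the peg until its far edge comes up against the tip of the stop screw. Then stand the wooden wedge in the gap between the plate and the slanted block, thin end to the left, push it in until the plate is nipped tight between wedge, peg and stop, and let go. Nobody has measured how far the screw stands out, so feel for it and bear on it only lightly, never with 25 N or more; leave the things around the jig where they are.

Things in the scene. Friction and masses are not known exactly. Their poses are not given: they have to be found in the camera images.
- jig: plywood base of the stencil jig, 200 (x) x 260 (y) x 15 mm, fixed on the desk's leaf. Origin: centre of its underside; x points away from the robot (within 0.15 rad), y left, z up. All its parts stand on its top face, z = 15 mm: a peg at the far left, the stop bracket at the far right, the slanted wedge block at the near side
- peg (a point): foot of the upright steel peg, 10 mm thick, 23 mm high, on the jig's top face at (35, 95) mm in the jig's frame
- plate: aluminium stencil plate, 78 x 200 x 8 mm, about 0.3 kg, insole-shaped window, lying loose on the jig. A slot 12 mm wide in its far left corner, open to the left, hooks round the peg. Origin: underside, where the peg stands when the slot's closed end bears on it; x across (away from the robot), y left, z up. Edges: far x = 15 mm, near x = -63 mm, left y = 18 mm, right y = -182 mm
- push_corner (a point): the plate's near right corner, underside, at (-63, -182) mm in the plate's frame. The plate starts swung clockwise (from above) by 0.10 to 0.185 rad against the jig, this corner too near the robot; home on the stop, it lies within 0.03 rad of square to the jig
- stop_bracket: dark steel bracket fixed to the jig, 18 x 62 x 22 mm, beyond the plate's far edge. Origin: centre of its underside, at (77, -63, 15) mm in the jig's frame. A rigid 7 mm steel screw, 4.5 mm above the jig's top, points from it to the robot; its tip, the stop, stands 23.5 to 30.5 mm in front of the origin: the setting differs from job to job and is not measured
- wedge_block: low wooden block fixed to the jig, 28 x 40 mm, 12 mm high, on the near side of the plate. Its slanted face, toward the plate, runs from (-50.6, 10) to (-55.6, -30) mm in the jig's frame: the gap to the plate narrows to the left, 1 in 8. Origin: middle of the foot of that face; x is its normal (toward the plate), y along it to the left
- wedge: light wooden wedge, 120 mm long, 34 mm high, 80 g, standing on the leaf left of the jig, 37 mm thick at one end, 22 mm at the other (1 in 8). Origin: underside, midway along; y along it to the thin end, z up. Straight face (goes to the plate) at x = 14.75 mm; tapered face (goes to the block) at x = -14.75 mm at the middle, -7.25 at the thin end, -22.25 at the thick end
- wedge_thin_end (a point): foot of the wedge's thin end face, at y = 60 mm in the wedge's frame. It leads into the gap, from the right. The wedge grips with its origin at about y = -42 mm in the jig's frame, up to 22 mm either way as the stop is set
- wedge_thick_end (a point): foot of the wedge's thick end face, at y = -60 mm in the wedge's frame: push here, along the jig to the left. It is waxed (friction about 0.3) and stays where it is pushed; a steady push of 8 to 12 N nips the plate well and loads the stop about as much, up to 1.7 times
- tack_tin: open round grey tin of tacks, 64 mm across, 20 mm high; bystander, out of the work's way. Origin: centre of its underside
- wax_cake: round yellow cake of wax, 45 mm across, 14 mm high; bystander, out of the work's way. Origin: centre of its underside
- abrasive_block: grey-brown abrasive block, 28 x 44 x 17 mm; bystander, out of the work's way. Origin: centre of its underside
- chalk: flat blue piece of tailor's chalk, 42 x 48 x 6 mm, lying on the jig at its near left; bystander, out of the work's way. Origin: centre of its underside
- pencil: pencil, 137 mm long, 8 mm thick, lying on the jig along its far edge; bystander, out of the work's way. Origin: centre of its underside
- thread_spool: wooden spool of white thread, 33 mm across, 40 mm high, standing; bystander, out of the work's way. Origin: centre of its underside

How it is judged:
On the way:
1. the plate bears on the stop screw (more than 1 N) before the wedge touches the plate (contact force between plate and stop_bracket above 1 N and contact force between wedge and plate below 0.05 N), for 0.1 s.
At the end, for the whole second after the job is handed in: Wedge flat in the gap (4 mm, 0.08 rad), along the jig (0.15 rad), thin end left, pressing on plate and block; plate flat, seated on the peg (3 mm), pressing on the stop screw; each pressing with more than 2 N; all at rest (contact force between plate and stop_bracket above 2 N and contact force between wedge and plate above 2 N and contact force between wedge and wedge_block above 2 N and horizontal distance between plate and peg below 0.003 m and angle between plate's own z axis and vertical below 0.05 rad and angle between wedge's own z axis and vertical below 0.08 rad and z of plate in the frame of jig below 0.018 m and z of wedge in the frame of jig below 0.019 m and angle between the y axis of wedge and the y axis of jig, either way round below 0.15 rad and y of wedge_thin_end in the frame of jig above -0.035 m and linear speed of each of plate, wedge below 0.01 m/s); the robot touches nothing.
It fails at once if the plate is pressed on the stop screw with 25 N or more (contact force between plate and stop_bracket above 25 N).
It fails at once if the plate is lifted off the jig (z of plate in the frame of jig above 0.03 m).
It fails at once if a bystander is shifted by more than 30 mm (distance of any of tack_tin, wax_cake, abrasive_block, chalk, pencil, thread_spool from where it was at the start of the episode above 0.03 m).
It also fails if it takes over 69 s, if anything falls off the work surface, if the arm or the gripper's body presses on something with over 40 N, if the wrist force passes 120 N, or if a joint passes its speed limit or range.

## Working session

There is one attempt and no reset: what is moved stays moved. The work goes in short steps, Python scripts to look and compute and a tool call to move; the robot and the scene stay as the last step left them, time stands still between calls to the robot, and variables do not carry over. Pictures are saved under pics/ and viewed, and the job is handed in when it is done.

Besides the shell and the picture viewer there is one more tool, called after "Request:" as name(argument=value, ...) on one line, values as JSON. play_rows: Moves the arm, as the interface text tells. Its arguments: {"type":"object","properties":{"increments":{"type":"array","items":{"type":"array","items":{"type":"number"}}},"force":{"type":"number"}},"required":["increments"]}

```bash
mkdir -p pics; cat > h.py <<'E'
import numpy as np, cv2
from bench import r, grab_frame
from scipy.spatial.transform import Rotation as R
def snap(n,f):
    g=grab_frame(n); cv2.imwrite('pics/'+f+'.png',g['color']); np.savez('pics/'+f+'.npz',**g); return g
def pts(g):
    d=g['depth'];K=g['K'];T=g['T'];v,u=np.mgrid[0:d.shape[0],0:d.shape[1]]
    x=(u-K[0,2])/K[0,0]*d;y=(v-K[1,2])/K[1,1]*d
    P=np.stack([x,-y,-d],-1);return P@T[:3,:3].T+T[:3,3]
def ray(g,u,v,z):
    K=g['K'];T=g['T'];d=np.array([(u-K[0,2])/K[0,0],-(v-K[1,2])/K[1,1],-1]);d=T[:3,:3]@d;o=T[:3,3]
    return o+d*(z-o[2])/d[2]
def proj(g,p):
    T=g['T'];K=g['K'];c=T[:3,:3].T@(np.array(p)-T[:3,3]);return K[0,0]*c[0]/-c[2]+K[0,2],K[1,1]*-c[1]/-c[2]+K[1,2]
E
python3 - <<'E'
from h import *
for n in ['side','top','wrist']:
    g=snap(n,n+'0'); print(n,g['K'].tolist(),np.round(g['T'],3).tolist())
print(r.get_obs(), r.grip_depth)
E
```

```text
side [[483.4598117670455, 0.0, 252.80333001852398], [0.0, 483.4598117670455, 193.69703285579027], [0.0, 0.0, 1.0]] [[0.938, 0.18, -0.297, 0.124], [-0.347, 0.489, -0.801, -1.25], [0.001, 0.854, 0.521, 0.763], [0.0, 0.0, 0.0, 1.0]]
top [[373.7700138919078, 0.0, 250.5812975004422], [0.0, 373.7700138919078, 189.01159214561915], [0.0, 0.0, 1.0]] [[-0.029, 0.993, -0.112, 0.405], [-0.999, -0.027, 0.018, -0.177], [0.015, 0.112, 0.994, 0.88], [0.0, 0.0, 0.0, 1.0]]
wrist [[285.92117800909244, 0.0, 255.2344448536956], [0.0, 285.92117800909244, 193.97592248033698], [0.0, 0.0, 1.0]] [[0.418, -0.864, -0.281, 0.211], [0.908, 0.397, 0.131, 0.647], [-0.002, -0.31, 0.951, 0.373], [0.0, 0.0, 0.0, 1.0]]
{'clock': 0.15, 'joints': array([-1.24709879,  0.47762998,  0.02235956,  1.55620955, -0.01151704,
        1.10929723, -0.08308638]), 'qvel': array([-9.98688972e-04, -3.03604486e-03,  1.27103211e-03, -4.39801630e-03,
        2.28028443e-04,  1.75204035e-05,  3.83425724e-04]), 'tau': array([ 2.34587533e-03, -5.96927190e+01,  1.61001507e+00, -2.81488216e+01,
        1.26500818e-02,  6.57137891e-03, -1.24399102e-05]), 'tcp_pos': array([0.28230869, 0.61263026, 0.2305423 ]), 'orientation': array([-6.72943671e-01, -3.06845203e+00,  2.19833059e-03]), 'contact_force': array([-0.42971542, -0.04104505, -0.55364626]), 'moment': array([-0.03036232,  0.00888535,  0.02057726]), 'grip_width': 0.08533516169447515} 0.0187
```

View pics/side0.png

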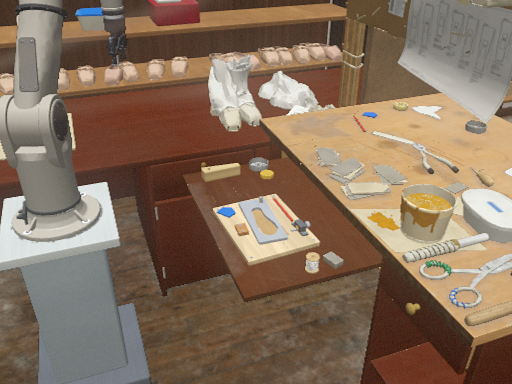

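View pics/top0.png

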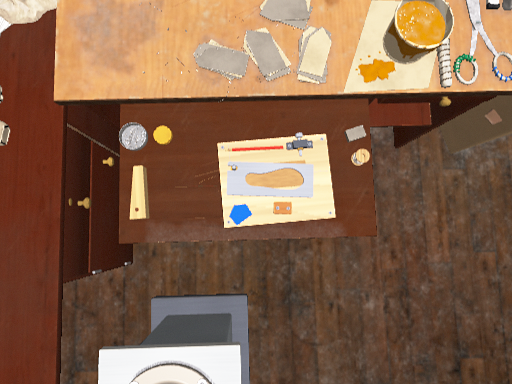

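View pics/wrist0.png

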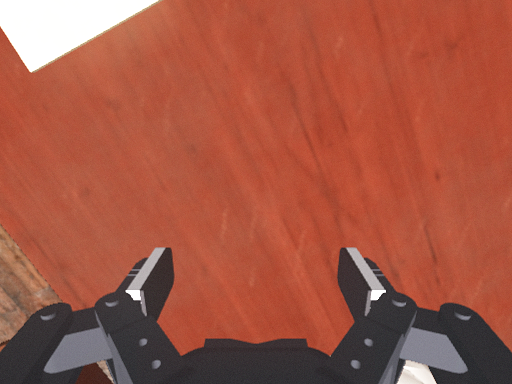

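```bash
python3 - <<'E'
from h import *
g=dict(np.load('pics/top0.npz'));c=g['color'][110:250,110:390];cv2.imwrite('pics/top0z.png',cv2.resize(c,None,fx=2.8,fy=2.8,interpolation=cv2.INTER_CUBIC))
P=pts(g)
for (u,v) in [(219,143),(327,135),(335,219),(224,227),(133,167),(144,167),(131,218),(147,218),(139,195),(180,180),(233,168),(283,208),(300,144),(270,100),(357,133),(360,157)]:
    print((u,v),np.round(P[v,u],3), np.round(ray(g,u,v,0.015),3))
s=dict(np.load('pics/side0.npz'));c=s['color'][140:290,170:390];cv2.imwrite('pics/side0z.png',cv2.resize(c,None,fx=3.6,fy=3.6,interpolation=cv2.INTER_CUBIC))
E
```

```text
(219, 143) [ 0.614 -0.121  0.014] [ 0.614 -0.122  0.015]
(327, 135) [ 0.63  -0.381  0.001] [ 0.627 -0.378  0.015]
(335, 219) [ 0.428 -0.39  -0.001] [ 0.427 -0.386  0.015]
(224, 227) [ 0.416 -0.129  0.016] [ 0.416 -0.129  0.015]
(133, 167) [0.558 0.074 0.035] [0.561 0.08  0.015]
(144, 167) [0.561 0.054 0.016] [0.561 0.054 0.015]
(131, 218) [0.442 0.078 0.036] [0.443 0.084 0.015]
(147, 218) [0.442 0.047 0.016] [0.442 0.047 0.015]
(139, 195) [0.493 0.06  0.036] [0.495 0.066 0.015]
(180, 180) [ 0.53  -0.027 -0.   ] [ 0.528 -0.029  0.015]
(233, 168) [ 0.549 -0.154  0.04 ] [ 0.553 -0.153  0.015]
(283, 208) [ 0.455 -0.266  0.026] [ 0.456 -0.267  0.015]
(300, 144) [ 0.601 -0.309  0.039] [ 0.606 -0.313  0.015]
(270, 100) [ 0.689 -0.24   0.088] [ 0.716 -0.245  0.015]
(357, 133) [ 0.629 -0.449  0.017] [ 0.63  -0.45   0.015]
(360, 157) [ 0.567 -0.445  0.04 ] [ 0.571 -0.453  0.015]
```

View pics/top0z.png

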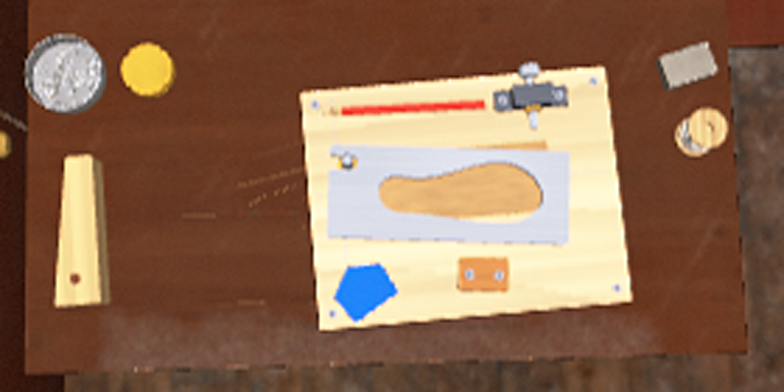

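View pics/side0z.png

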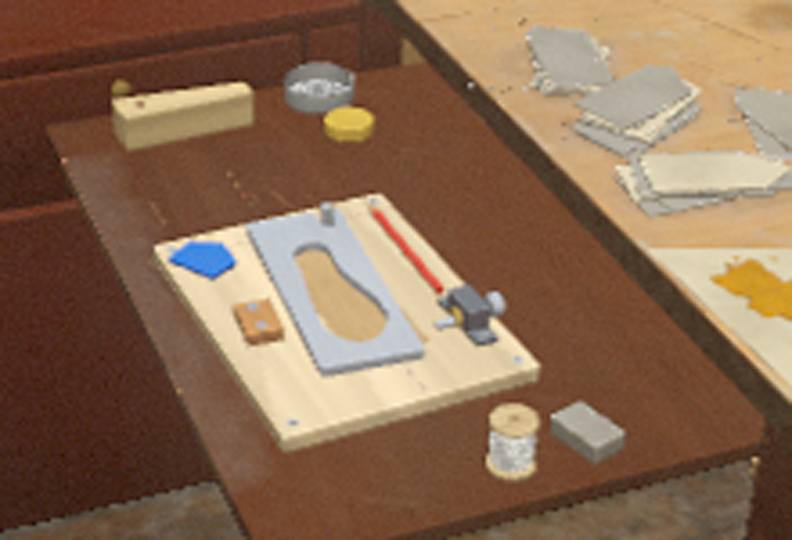

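```bash
cat >> h.py <<'E'
def delta(p,yaw=None,rz_tool_down=True):
    """rows: total tool-frame shift (mm) and turn to reach p with tool down and tool-y (jaw) axis at world angle yaw (mod pi)"""
    o=r.get_obs();Rt=R.from_rotvec(o['orientation']);M=Rt.as_matrix()
    d=M.T@(np.array(p)-o['tcp_pos'])*1000
    if yaw is None:
        y=M[:,1]; yaw=np.arctan2(y[1],y[0])
    best=None
    for k in (0,np.pi):
        a=yaw+k; y=np.array([np.cos(a),np.sin(a),0]);z=np.array([0,0,-1.]);x=np.cross(y,z)
        rv=(Rt.inv()*R.from_matrix(np.stack([x,y,z],1))).as_rotvec()
        if best is None or np.linalg.norm(rv)<np.linalg.norm(best): best=rv
    print('t',round(o['clock'],2),'pos',np.round(o['tcp_pos']*1000,1),'shift',np.round(d,1),'turn',np.round(best,3),'jawyaw',round(float(np.arctan2(M[1,1],M[0,1])),3),'F',np.round(o['contact_force'],1),'w',round(o['grip_width'],3),'q',np.round(o['joints'],2))
E
python3 -c "
from h import *
print(R.from_rotvec(r.get_obs()['orientation']).as_matrix().round(2))
delta([.5,.05,.25],0)"
```

```text
[[-0.91  0.42 -0.  ]
 [ 0.42  0.91 -0.  ]
 [-0.   -0.   -1.  ]]
t 0.15 pos [282.3 612.6 230.5] shift [-433.2 -419.9  -18.8] turn [-1.000e-03  1.000e-03  1.139e+00] jawyaw 1.139 F [-0.4 -0.  -0.6] w 0.085 q [-1.25  0.48  0.02  1.56 -0.01  1.11 -0.08]
```

Request:
play_rows(increments=[[-48, -8, -4, 0, 0, 0.08, 0], [-48, -8, -4, 0, 0, 0.08, 0], [-48, -8, -4, 0, 0, 0.08, 0], [-48, -8, -4, 0, 0, 0.08, 0], [-48, -8, -4, 0, 0, 0.08, 0]])

```text
clock: 0.65
tcp_pos: [0.4537, 0.4496, 0.2471]
orientation: [-1.261, -2.87, 0.006]
contact_force: [1.0, 0.1, -0.4]
grip_width: 0.0856
```

```bash
python3 -c "
from h import *
delta([.5,.05,.25],0)"
```

```text
t 0.65 pos [453.7 449.6 247.1] shift [-325.5 -236.3   -2.9] turn [-0.008 -0.002  0.743] jawyaw 0.743 F [ 1.   0.1 -0.4] w 0.086 q [-1.    0.41  0.16  1.63 -0.08  1.11 -0.07]
```

Request:
play_rows(increments=[[-48, -20, 0, 0, 0, 0.09, 0], [-48, -15, 0, 0, 0, 0.09, 0], [-48, -15, 0, 0, 0, 0.09, 0], [-48, -10, 0, 0, 0, 0.09, 0], [-48, -10, 0, 0, 0, 0.09, 0]])

```text
clock: 1.15
tcp_pos: [0.5224, 0.2096, 0.2464]
orientation: [-1.897, -2.499, 0.006]
contact_force: [0.7, 0.6, 1.4]
grip_width: 0.085
```

Request:
play_rows(increments=[[-48, -10, 0, 0, 0, 0.09, 0], [-48, -5, 0, 0, 0, 0.09, 0], [-48, 0, 0, 0, 0, 0.09, 0], [-20, 0, 0, 0, 0, 0, 0], [0, 0, 0, 0, 0, 0, 0]])

```text
clock: 1.65
tcp_pos: [0.5321, 0.0305, 0.2466]
orientation: [-2.248, -2.192, 0.009]
contact_force: [-0.2, 0.4, -0.3]
grip_width: 0.0854
```

```bash
python3 -c "
from h import *
snap('wrist','w1');delta([.5,.05,.25],0)"
```

```text
t 1.7 pos [532.2  32.  246.5] shift [ 17.3 -32.6  -3.3] turn [-0.005  0.003 -0.024] jawyaw -0.024 F [-0.6 -0.6 -0.3] w 0.085 q [-0.57  0.24  0.47  1.9  -0.12  1.04 -0.07]
```

View pics/w1.png

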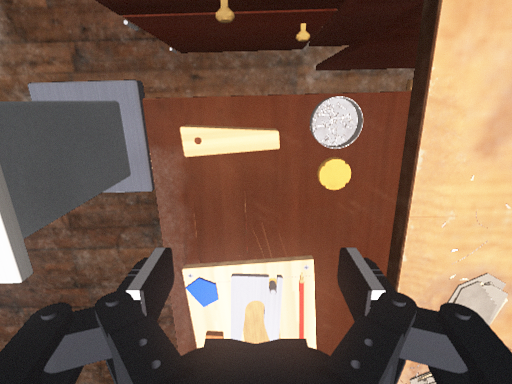

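Request:
play_rows(increments=[[-48, 0, 0, 0, 0, 0, 0], [-48, 0, 0, 0, 0, 0, 0], [-48, 0, 0, 0, 0, 0, 0], [-48, 0, 0, 0, 0, 0, 0], [-48, 0, 0, 0, 0, 0, 0]])

```text
clock: 2.2
tcp_pos: [0.534, -0.1945, 0.2452]
orientation: [-2.206, -2.227, 0.0]
contact_force: [0.1, -0.4, 0.1]
grip_width: 0.0854
```

Request:
play_rows(increments=[[-48, 0, 0, 0, 0, 0, 100], [-48, 0, 0, 0, 0, 0, 200], [-48, 0, 0, 0, 0, 0, 255], [-30, 0, 0, 0, 0, 0, 255], [0, 0, 0, 0, 0, 0, 255]])

```text
clock: 2.7
tcp_pos: [0.5413, -0.3711, 0.242]
orientation: [-2.194, -2.237, -0.001]
contact_force: [0.6, -0.3, 0.1]
grip_width: 0.0121
```

```bash
python3 -c "
from h import *
snap('wrist','w2');delta([.5,-.35,.25],0.05)"
```

```text
t 2.75 pos [ 542.  -368.6  241.7] shift [ 19.6 -41.7  -8. ] turn [-0.005 -0.008 -0.028] jawyaw 0.022 F [-0.7  1.1 -0.2] w 0.004 q [ 0.1   0.49  0.58  1.62 -0.29  1.13  0.77]
```

View pics/w2.png

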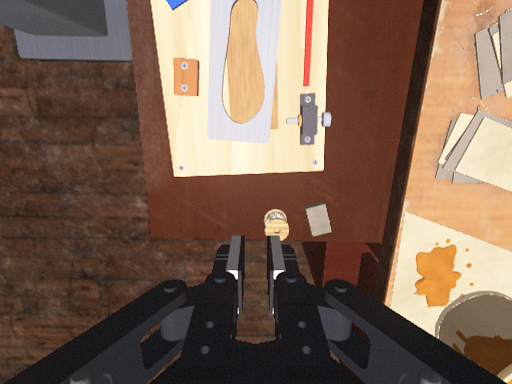

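Request:
play_rows(increments=[[40, 0, 10, 0, 0, 0, 255], [40, 0, 10, 0, 0, 0, 255], [0, 0, 0, 0, 0, 0, 255], [0, 0, 0, 0, 0, 0, 255]])

```text
clock: 3.15
tcp_pos: [0.5442, -0.2756, 0.2199]
orientation: [-2.174, -2.25, -0.008]
contact_force: [0.5, -0.5, 0.4]
grip_width: 0.0004
```

```bash
python3 -c "
from h import *
g=snap('wrist','w3');delta([.5,-.35,.25],0.05)
c=g['color'][0:300,130:400];cv2.imwrite('pics/w3z.png',cv2.resize(c,None,fx=2,fy=2,interpolation=cv2.INTER_CUBIC))"
```

```text
t 3.2 pos [ 544.6 -274.9  219.6] shift [-73.1 -47.3 -31.1] turn [-0.006 -0.014 -0.015] jawyaw 0.035 F [ 0.2  1.8 -0.5] w -0.0 q [-0.05  0.43  0.57  1.75 -0.27  1.05  0.65]
```

View pics/w3z.png

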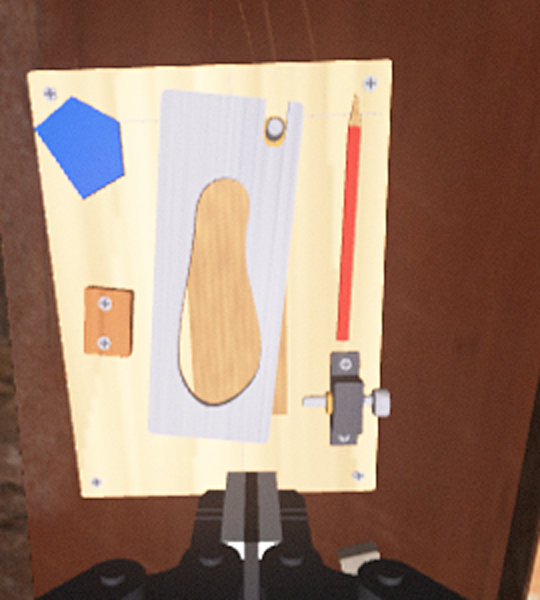

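```bash
python3 - <<'E'
from h import *
g=dict(np.load('pics/w3.npz'))
f=lambda x,y,z:ray(g,130+(x+.5)/2-.5,(y+.5)/2-.5,z)
J={k:f(*v,.015) for k,v in dict(FL=(391,59),NL=(27,71),NR=(82,497),FR=(374,490)).items()}
gt=dict(np.load('pics/top0.npz'))
q=lambda x,y,z:ray(gt,110+(x+.5)/2.8-.5,110+(y+.5)/2.8-.5,z)
J2={k:q(*v,.015) for k,v in dict(FL=(301,93),NL=(320,330),NR=(632,300),FR=(605,67)).items()}
loc=dict(FL=(.1,.13),NL=(-.1,.13),NR=(-.1,-.13),FR=(.1,-.13))
def fit(J):
    A=np.array([loc[k] for k in J]);B=np.array([J[k][:2] for k in J]);ca,cb=A.mean(0),B.mean(0)
    H=(A-ca).T@(B-cb);th=np.arctan2(H[0,1]-H[1,0],H[0,0]+H[1,1]);c,s=np.cos(th),np.sin(th);Rm=np.array([[c,-s],[s,c]]);t=cb-Rm@ca
    print('jig',t.round(4),round(th,4),'res mm',((A@Rm.T+t-B)*1000).round(1).tolist());return Rm,t
R2,t2=fit(J2);R1,t1=fit(J)
def tj(p):return ((p[:2]-t1)@R1*1000).round(1)
for n,v in dict(pNL=(163,90,.023),pNR=(148,432,.023),pFR=(269,442,.023),pFL=(302,103,.023),tip=(304,401,.0195),peg=(275,126,.038),b1=(131,290,.027),b2=(131,356,.027)).items():
    p=f(*v);print(n,p.round(4),tj(p))
# wedge from w1 and top0
w=dict(np.load('pics/w1.npz'))
for n,z in (('w1',None),('top0',None)):
    gg=dict(np.load(f'pics/{n}.npz'));P=pts(gg)
    hsv=cv2.cvtColor(gg['color'],cv2.COLOR_BGR2HSV)
    m=(P[...,2]>.028)&(P[...,2]<.042)&(P[...,1]>.02)&(P[...,1]<.12)&(P[...,0]>.40)&(P[...,0]<.6)
    xy=P[m][:,:2];print(n,m.sum(),cv2.minAreaRect((xy*1000).astype(np.float32)))
    cs,_=cv2.findContours(m.astype(np.uint8),0,1);c=max(cs,key=cv2.contourArea)
    a=cv2.approxPolyDP(c,4,True)[:,0];print(a.tolist(),[ray(gg,*p,.034)[:2].round(4).tolist() for p in a])
    for lo in np.arange(xy[:,0].min(),xy[:,0].max(),.012):
        s=xy[(xy[:,0]>=lo)&(xy[:,0]<lo+.012)];print(round(lo,3),s[:,1].min().round(4),s[:,1].max().round(4))
E
```

```text
jig [ 0.5228 -0.2522] 0.0632 res mm [[0.4, 1.0], [-0.2, 0.3], [-1.1, -0.8], [0.8, -0.5]]
jig [ 0.5234 -0.2514] 0.0626 res mm [[1.1, 1.0], [-1.2, 0.8], [-1.1, -0.9], [1.2, -0.9]]
pNL [ 0.4919 -0.137   0.023 ] [-24.3 116.2]
pNR [ 0.48   -0.3343  0.023 ] [-48.5 -80. ]
pFR [ 0.5575 -0.3384  0.023 ] [ 28.6 -88.9]
pFL [ 0.5667 -0.1408  0.023 ] [ 50.2 107.7]
tip [ 0.5786 -0.3111  0.0195] [ 51.4 -63. ]
peg [ 0.5523 -0.1546  0.038 ] [34.9 94.8]
b1 [ 0.4725 -0.2438  0.027 ] [-50.3  10.8]
b2 [ 0.4714 -0.2836  0.027 ] [-53.9 -28.9]
w1 2350 ((501.1776428222656, 63.295860290527344), (35.660186767578125, 121.94448852539062), 87.63788604736328)
[[180, 127], [185, 155], [279, 147], [277, 130]] [[0.4416, 0.0826], [0.4442, 0.0483], [0.5617, 0.0554], [0.5593, 0.0761]]
0.441 0.0476 0.0836
0.453 0.0476 0.0822
0.465 0.0484 0.0818
0.477 0.0492 0.0814
0.489 0.0501 0.0801
0.501 0.0514 0.0797
0.513 0.0511 0.0784
0.525 0.052 0.078
0.537 0.053 0.0774
0.549 0.0538 0.0763
0.561 0.0551 0.0662
top0 720 ((500.2742919921875, 67.1497802734375), (119.9659194946289, 37.05290603637695), 3.1290502548217773)
[[142, 166], [133, 167], [130, 219], [146, 217]] [[0.5598, 0.0539], [0.558, 0.0743], [0.4398, 0.0802], [0.4433, 0.0445]]
0.44 0.0455 0.0825
0.452 0.047 0.081
0.464 0.0473 0.081
0.476 0.0476 0.0786
0.488 0.0486 0.0788
0.5 0.0495 0.0793
0.512 0.0501 0.0766
0.524 0.0512 0.0776
0.536 0.052 0.0747
0.548 0.0523 0.0747
0.56 0.0542 0.0677
```

```bash
python3 -c "
from h import *
delta([.438,-.325,.06],0.063)"
```

```text
t 3.2 pos [ 544.6 -274.9  219.6] shift [ -48.6 -107.3  159.6] turn [-0.006 -0.014 -0.028] jawyaw 0.035 F [ 0.2  1.8 -0.5] w -0.0 q [-0.05  0.43  0.57  1.75 -0.27  1.05  0.65]
```

Request:
play_rows(increments=[[-12, -36, 35, -0.006, -0.014, -0.03, 255], [-12, -36, 40, 0, 0, 0, 255], [-12, -36, 40, 0, 0, 0, 255], [-12, 0, 40, 0, 0, 0, 255], [0, 0, 0, 0, 0, 0, 255]])

```text
clock: 3.7
tcp_pos: [0.446, -0.328, 0.066]
orientation: [2.131, 2.295, 0.006]
contact_force: [-0.3, -0.5, 0.1]
grip_width: 0.0003
```

```bash
python3 -c "
from h import *
delta([.438,-.325,.0195],0.063)"
```

```text
t 3.7 pos [ 446. -328.   66.] shift [ 3.8 -8.2 46.4] turn [0.01  0.004 0.011] jawyaw 0.074 F [-0.3 -0.5  0.1] w 0.0 q [ 0.16  0.54  0.47  2.01 -0.39  0.67  0.95]
```

Request:
play_rows(increments=[[3, -7, 15, 0.01, 0.004, 0.01, 255], [0, 0, 20, 0, 0, 0, 255], [0, 0, 10, 0, 0, 0, 255], [0, 0, 0, 0, 0, 0, 255]])

```text
clock: 4.1
tcp_pos: [0.4424, -0.3258, 0.0222]
orientation: [2.147, 2.288, 0.003]
contact_force: [0.4, -0.1, -0.2]
grip_width: -0.0001
```

```bash
python3 -c "
from h import *
delta([.48,-.325,.0195],0.063);g=snap('side','s1')
c=g['color'][140:290,170:390];cv2.imwrite('pics/s1z.png',cv2.resize(c,None,fx=3.6,fy=3.6,interpolation=cv2.INTER_CUBIC))
"
```

```text
t 4.1 pos [ 442.4 -325.8   22.2] shift [-1.5 37.5  2.9] turn [0.004 0.002 0.001] jawyaw 0.064 F [ 0.4 -0.1 -0.2] w -0.0 q [ 0.19  0.6   0.43  2.03 -0.43  0.59  0.98]
```

View pics/s1z.png

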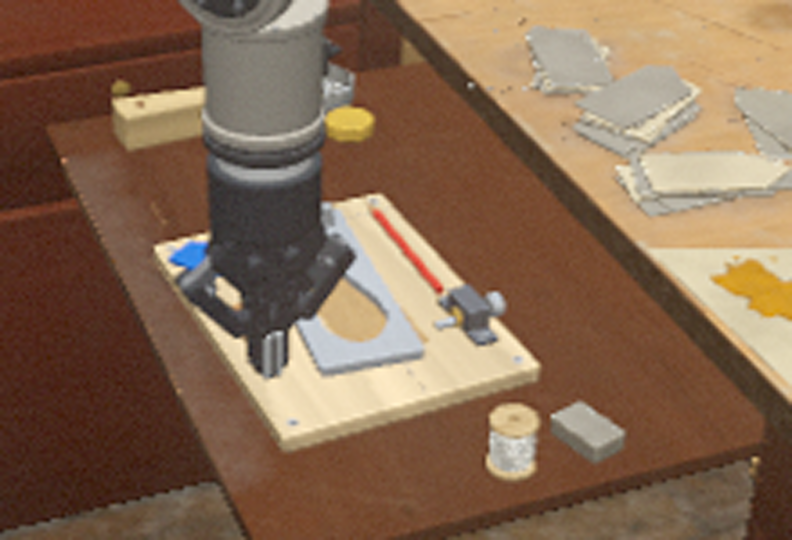

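Request:
play_rows(increments=[[0, 0, 2.5, 0, 0, 0, 255], [0, 5, 1, 0, 0, 0, 255], [0, 8, 0, 0, 0, 0, 255], [0, 8, 0, 0, 0, 0, 255], [0, 6, 0, 0, 0, 0, 255]])

```text
clock: 4.65
tcp_pos: [0.4744, -0.3248, 0.0228]
orientation: [2.142, 2.284, 0.006]
contact_force: [-3.6, -0.0, 6.3]
grip_width: -0.0001
```

Request:
play_rows(increments=[[0, 5, 0, 0, 0, 0, 255], [0, 5, 0, 0, 0, 0, 255], [0, 2, 0, 0, 0, 0, 255]])

```text
clock: 4.95
tcp_pos: [0.4889, -0.3239, 0.0233]
orientation: [2.139, 2.285, 0.007]
contact_force: [-0.7, -0.0, -0.7]
grip_width: -0.0
```

```bash
python3 -c "
from h import *
delta([.48,-.325,.0195],0.063)
g=snap('side','s2')
c=g['color'][190:290,210:330];cv2.imwrite('pics/s2z.png',cv2.resize(c,None,fx=6,fy=6,interpolation=cv2.INTER_CUBIC))
"
```

```text
t 4.95 pos [ 488.9 -323.9   23.3] shift [-0.5 -9.   3.7] turn [0.011 0.005 0.003] jawyaw 0.066 F [-0.7 -0.  -0.7] w -0.0 q [ 0.16  0.64  0.43  1.95 -0.44  0.63  0.93]
```

View pics/s2z.png

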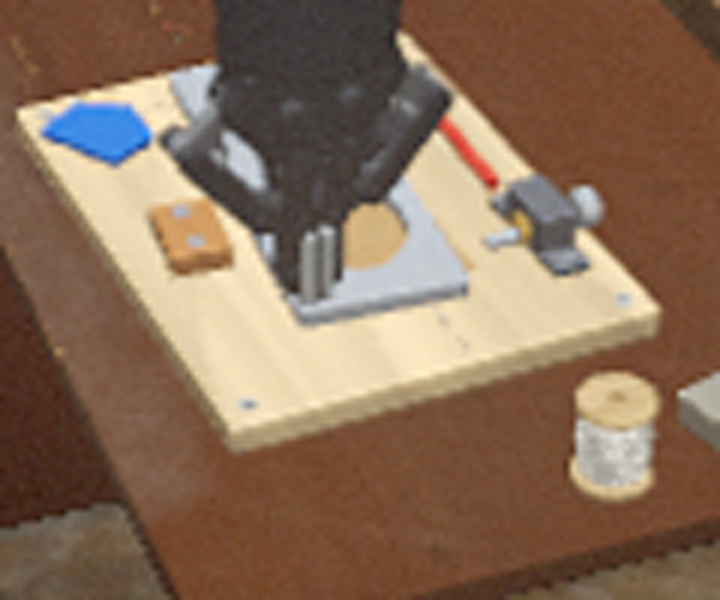

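Request:
play_rows(increments=[[0, 0, -6, 0, 0, 0, 255], [0, -25, 0, 0, 0, 0, 255], [0, -25, 0, 0.01, 0.005, 0, 255], [0, 0, 4, 0, 0, 0, 255], [0, 0, 4, 0, 0, 0, 255]])

```text
clock: 5.5
tcp_pos: [0.4384, -0.3273, 0.0221]
orientation: [2.145, 2.292, 0.002]
contact_force: [-0.4, 0.2, 0.1]
grip_width: 0.0002
```

Request:
play_rows(increments=[[0, 0, 3, 0, 0, 0, 255], [0, 0, 3, 0, 0, 0, 255]])

```text
clock: 5.7
tcp_pos: [0.4397, -0.3272, 0.0156]
orientation: [2.144, 2.292, 0.002]
contact_force: [-0.5, 0.7, 0.5]
grip_width: -0.0003
```

Request:
play_rows(increments=[[0, 0, -2.5, 0, 0, 0, 255], [0, 0, 0, 0, 0, 0, 255]])

```text
clock: 5.9
tcp_pos: [0.4406, -0.3268, 0.0177]
orientation: [2.143, 2.294, 0.002]
contact_force: [-0.9, -0.9, 0.4]
grip_width: -0.0002
```

Request:
play_rows(increments=[[0, 4, 0, 0, 0, 0, 255], [0, 6, 0, 0, 0, 0, 255], [0, 4, 0, 0, 0, 0, 255]])

```text
clock: 6.2
tcp_pos: [0.456, -0.3258, 0.0179]
orientation: [2.142, 2.294, 0.003]
contact_force: [-0.5, -0.8, -0.2]
grip_width: 0.0001
```

Request:
play_rows(increments=[[0, 4, 0, 0, 0, 0, 255], [0, 4, 0, 0, 0, 0, 255], [0, 3, 0, 0, 0, 0, 255]])

```text
clock: 6.5
tcp_pos: [0.4689, -0.3247, 0.0181]
orientation: [2.14, 2.294, 0.003]
contact_force: [-0.3, 0.8, -0.0]
grip_width: 0.0002
```

Request:
play_rows(increments=[[0, 3, 0, 0, 0, 0, 255], [0, 3, 0, 0, 0, 0, 255]])

```text
clock: 6.7
tcp_pos: [0.4752, -0.3243, 0.018]
orientation: [2.141, 2.295, 0.003]
contact_force: [-0.8, -0.5, 0.5]
grip_width: 0.0002
```

```bash
python3 -c "
from h import *
delta([.48,-.325,.0185],0.063)
g=snap('side','s3')
c=g['color'][190:290,210:330];cv2.imwrite('pics/s3z.png',cv2.resize(c,None,fx=6,fy=6,interpolation=cv2.INTER_CUBIC))
"
```

```text
t 6.7 pos [ 475.2 -324.3   18. ] shift [-1.1  4.8 -0.5] turn [0.004 0.001 0.006] jawyaw 0.069 F [-0.8 -0.5  0.5] w 0.0 q [ 0.17  0.64  0.42  1.97 -0.44  0.62  0.95]
```

View pics/s3z.png

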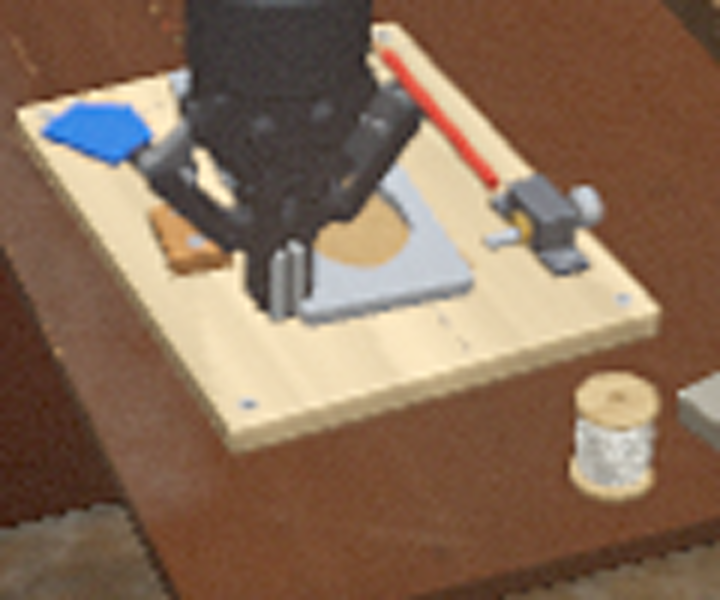

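Request:
play_rows(increments=[[0, 3, 0, 0, 0, 0, 255], [0, 3, 0, 0, 0, 0, 255], [0, 3, 0, 0, 0, 0, 255]])

```text
clock: 7.05
tcp_pos: [0.4841, -0.324, 0.0179]
orientation: [2.142, 2.294, 0.002]
contact_force: [-1.2, -1.4, -0.6]
grip_width: -0.0002
```

Request:
play_rows(increments=[[0, 3, 0, 0, 0, 0, 255], [0, 2, 0, 0, 0, 0, 255]])

```text
clock: 7.25
tcp_pos: [0.4894, -0.3238, 0.0178]
orientation: [2.142, 2.294, 0.001]
contact_force: [-1.1, -0.3, -0.5]
grip_width: -0.0
```

```bash
python3 -c "
from h import *
delta([.48,-.325,.0185],0.063)
g=snap('side','s4')
c=g['color'][190:290,210:330];cv2.imwrite('pics/s4z.png',cv2.resize(c,None,fx=6,fy=6,interpolation=cv2.INTER_CUBIC))
"
```

```text
t 7.25 pos [ 489.4 -323.8   17.8] shift [-0.6 -9.4 -0.7] turn [0.002 0.002 0.005] jawyaw 0.068 F [-1.1 -0.3 -0.5] w -0.0 q [ 0.16  0.66  0.43  1.94 -0.44  0.63  0.93]
```

View pics/s4z.png

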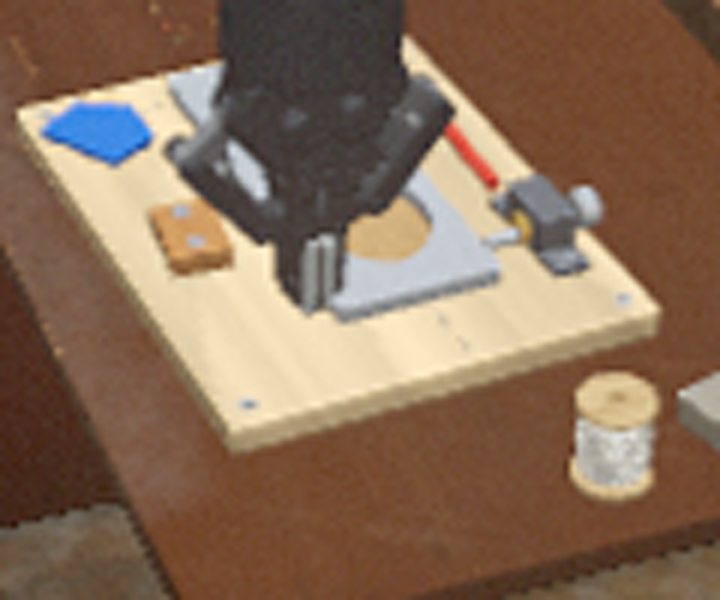

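Request:
play_rows(increments=[[0, 1, 0, 0, 0, 0, 255], [0, 1, 0, 0, 0, 0, 255]])

```text
clock: 7.5
tcp_pos: [0.4918, -0.3236, 0.0178]
orientation: [2.142, 2.294, 0.001]
contact_force: [-1.2, -0.8, 0.4]
grip_width: -0.0001
```

Request:
play_rows(increments=[[0, 1, 0, 0, 0, 0, 255], [0, 1, 0, 0, 0, 0, 255]])

```text
clock: 7.7
tcp_pos: [0.493, -0.3236, 0.0178]
orientation: [2.143, 2.295, 0.0]
contact_force: [-4.4, -0.5, 1.7]
grip_width: -0.0002
```

Request:
play_rows(increments=[[0, 1, 0, 0, 0, 0, 255], [0, 1, 0, 0, 0, 0, 255]])

```text
clock: 7.9
tcp_pos: [0.493, -0.3235, 0.0175]
orientation: [-2.145, -2.294, 0.002]
contact_force: [-4.9, 0.1, 1.9]
grip_width: -0.0002
```

Request:
play_rows(increments=[[0, 1.2, 0, 0, 0, 0, 255], [0, 1.2, 0, 0, 0, 0, 255], [0, 1.2, 0, 0, 0, 0, 255]])

```text
clock: 8.2
tcp_pos: [0.493, -0.3234, 0.017]
orientation: [-2.143, -2.288, 0.006]
contact_force: [-5.9, -0.9, 2.2]
grip_width: 0.0001
```

```bash
python3 -c "
from h import *
delta([.48,-.325,.0185],0.063)
g=snap('side','s5')
c=g['color'][190:290,210:330];cv2.imwrite('pics/s5z.png',cv2.resize(c,None,fx=6,fy=6,interpolation=cv2.INTER_CUBIC))
"
```

```text
t 8.2 pos [ 493.  -323.4   17. ] shift [ -0.7 -13.1  -1.4] turn [-0.007 -0.002  0.002] jawyaw 0.065 F [-5.9 -0.9  2.2] w 0.0 q [ 0.15  0.66  0.43  1.93 -0.44  0.65  0.92]
```

View pics/s5z.png

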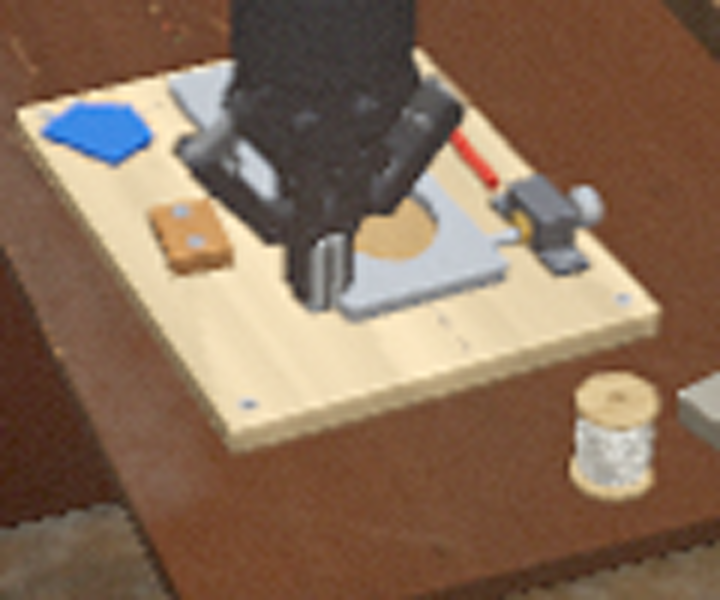

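Request:
play_rows(increments=[[0, -10, 0, 0, 0, 0, 255], [0, -10, -10, 0, 0, 0, 200], [0, 0, -40, 0, 0, 0, 150], [8, 30, -48, 0, 0, 0, 100], [15, 30, -48, 0, 0, 0, 60]])

```text
clock: 8.75
tcp_pos: [0.5209, -0.301, 0.1542]
orientation: [-2.147, -2.273, 0.01]
contact_force: [1.8, 0.1, -0.6]
grip_width: 0.0578
```

Request:
play_rows(increments=[[10, 25, -40, 0, 0, 0, 60], [10, 15, -20, 0, 0, 0, 60], [0, 0, 0, 0, 0, 0, 60]])

```text
clock: 9.05
tcp_pos: [0.5681, -0.2767, 0.2257]
orientation: [-2.151, -2.289, -0.005]
contact_force: [-0.2, -0.2, -0.0]
grip_width: 0.0653
```

```bash
python3 -c "
from h import *
g=snap('wrist','w4');delta([.501,.0645,.15],-np.pi/2)
c=g['color'][0:300,130:400];cv2.imwrite('pics/w4z.png',cv2.resize(c,None,fx=2,fy=2,interpolation=cv2.INTER_CUBIC))"
```

```text
t 9.1 pos [ 566.3 -277.8  224.5] shift [345.4 -44.6  75.4] turn [ 0.002 -0.002 -1.511] jawyaw 0.06 F [-0.2 -0.3 -0.3] w 0.066 q [-0.06  0.46  0.58  1.7  -0.28  1.07  0.67]
```

View pics/w4z.png

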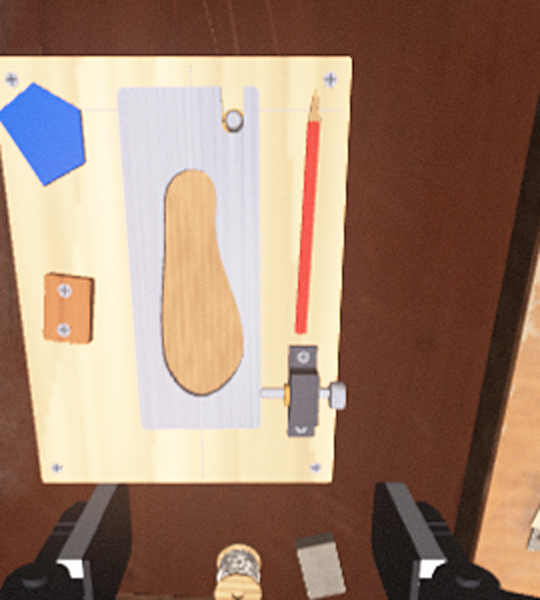

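```bash
python3 - <<'E'
from h import *
g=dict(np.load('pics/w4.npz'))
t1=np.array([.5233,-.2517]);th=.063;c,s=np.cos(th),np.sin(th);R1=np.array([[c,-s],[s,c]])
for n,v in dict(jFL=(352,57,.015),jNR=(43,483,.015),jFR=(331,481,.015),pNL=(118,88,.023),pNR=(142,428,.023),pFR=(259,428,.023),pFL=(259,88,.023),tip=(261,394,.0195),peg=(234,120,.038),b1=(95,277,.027),b2=(93,343,.027)).items():
    p=ray(g,130+(v[0]+.5)/2-.5,(v[1]+.5)/2-.5,v[2]);print(n,p.round(4),((p[:2]-t1)@R1*1000).round(1))
E
```

```text
jFL [ 0.6147 -0.1168  0.015 ] [ 99.8 128.9]
jNR [ 0.4334 -0.3869  0.015 ] [ -98.2 -129.3]
jFR [ 0.6302 -0.3735  0.015 ] [  99.  -128.2]
pNL [ 0.4887 -0.1413  0.023 ] [-27.6 112.3]
pNR [ 0.5023 -0.339   0.023 ] [-26.4 -85.8]
pFR [ 0.5781 -0.3343  0.023 ] [ 49.5 -85.9]
pFL [ 0.5649 -0.1366  0.023 ] [ 48.8 112.3]
tip [ 0.5779 -0.3122  0.0195] [ 50.7 -63.8]
peg [ 0.5527 -0.1551  0.038 ] [35.5 94.5]
b1 [ 0.4751 -0.2432  0.027 ] [-47.6  11.5]
b2 [ 0.473  -0.2832  0.027 ] [-52.2 -28.3]
```

```bash
python3 - <<'E'
from h import *
g=dict(np.load('pics/top0.npz'));P=pts(g)
for v in (170,190,205,220):
    print([ (P[v,u]*1000).round().astype(int).tolist() for u in range(80,135,6)])
delta([.493,.0645,.15],-np.pi/2)
E
```

```text
[[578, 255, -103], [584, 254, -140], [591, 254, -180], [599, 256, -227], [606, 255, -271], [615, 255, -323], [624, 255, -381], [558, 110, 0], [558, 97, -2], [551, 72, 34]]
[[526, 255, -107], [530, 255, -143], [534, 253, -179], [539, 254, -225], [544, 254, -272], [550, 254, -325], [556, 254, -381], [510, 110, 0], [510, 96, -1], [505, 72, 34]]
[[485, 247, -91], [484, 229, -84], [491, 254, -185], [495, 255, -230], [498, 255, -276], [501, 253, -322], [505, 254, -383], [474, 109, 2], [474, 95, 0], [471, 71, 36]]
[[447, 254, -108], [405, -177, 880], [449, 254, -186], [450, 255, -231], [452, 256, -282], [453, 254, -327], [455, 254, -384], [439, 109, 0], [439, 95, 1], [439, 81, -1]]
t 9.1 pos [ 566.3 -277.8  224.5] shift [345.9 -52.6  75.4] turn [ 0.002 -0.002 -1.511] jawyaw 0.06 F [-0.2 -0.3 -0.3] w 0.066 q [-0.06  0.46  0.58  1.7  -0.28  1.07  0.67]
```

Request:
play_rows(increments=[[48, -8, 0, 0, 0, 0, 80], [48, -8, 0, 0, 0, 0, 80], [48, -8, 0, 0, 0, 0, 80], [48, -8, 0, 0, 0, 0, 80], [48, -8, 0, 0, 0, 0, 80]])

```text
clock: 9.6
tcp_pos: [0.5032, -0.0467, 0.2195]
orientation: [-2.176, -2.262, 0.01]
contact_force: [1.1, 0.5, -0.0]
grip_width: 0.059
```

Request:
play_rows(increments=[[48, -8, 0, 0, 0, 0, 80], [30, -8, 0, 0, 0, 0, 80], [10, 0, 10, 0, 0, 0.15, 80], [0, 0, 10, 0, 0, 0.15, 80], [0, 0, 10, 0, 0, 0.15, 80]])

```text
clock: 10.1
tcp_pos: [0.4725, 0.0463, 0.1837]
orientation: [-2.625, -1.711, 0.02]
contact_force: [-0.4, 0.5, 0.1]
grip_width: 0.0584
```

Request:
play_rows(increments=[[0, 0, 10, 0, 0, 0.15, 80], [0, 0, 10, 0, 0, 0.15, 80], [0, 0, 10, 0, 0, 0.15, 80], [0, 0, 10, 0, 0, 0.15, 80], [0, 0, 0, 0, 0, 0.15, 80]])

```text
clock: 10.6
tcp_pos: [0.4618, 0.0389, 0.136]
orientation: [-3.075, -0.629, 0.042]
contact_force: [-0.5, 0.0, 0.4]
grip_width: 0.0582
```

```bash
python3 -c "
from h import *
delta([.493,.0645,.08],-np.pi/2)"
```

```text
t 10.6 pos [461.8  38.9 136. ] shift [ 40.1 -10.8  55. ] turn [-0.002  0.027  0.404] jawyaw -1.167 F [-0.5  0.   0.4] w 0.058 q [-0.8   0.33  0.7   2.15 -0.3   0.78 -1.07]
```

Request:
play_rows(increments=[[20, -5, 5, 0, 0.01, 0.14, 80], [15, -5, 10, 0, 0.01, 0.14, 80], [5, -3, 10, 0, 0, 0.13, 80], [0, 0, 0, 0, 0, 0, 80]])

```text
clock: 11.0
tcp_pos: [0.4897, 0.0575, 0.1056]
orientation: [3.14, -0.053, -0.023]
contact_force: [-0.2, -0.0, -0.5]
grip_width: 0.0589
```

```bash
python3 -c "
from h import *
delta([.493,.0645,.06],-np.pi/2);snap('wrist','w5')"
```

```text
t 11.0 pos [489.7  57.5 105.6] shift [ 3.8 -7.2 45.5] turn [ 0.001  0.014 -0.034] jawyaw -1.604 F [-0.2 -0.  -0.5] w 0.059 q [-0.84  0.45  0.75  2.12 -0.46  0.75 -1.39]
```

View pics/w5.png

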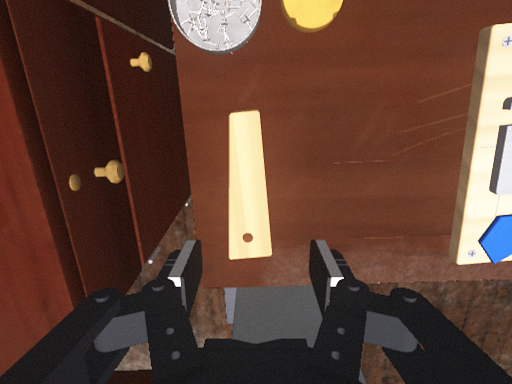

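```bash
python3 - <<'E'
from h import *
g=dict(np.load('pics/w5.npz'))
for p in [(229,112),(260,110),(271,257),(230,259)]: print(ray(g,*p,.034).round(4))
delta([.493,.0645,.06],-np.pi/2)
E
```

```text
[0.5617 0.0749 0.034 ]
[0.5623 0.0527 0.034 ]
[0.4421 0.0467 0.034 ]
[0.4414 0.0817 0.034 ]
t 11.05 pos [489.5  57.  106.1] shift [ 3.9 -7.7 46. ] turn [ 0.001  0.014 -0.031] jawyaw -1.602 F [-0.7 -1.1  0.2] w 0.059 q [-0.84  0.45  0.75  2.12 -0.46  0.75 -1.39]
```

Request:
play_rows(increments=[[4, -8, 10, 0, 0.014, -0.03, 80], [0, 0, 25, 0, 0, 0, 80], [0, 0, 15, 0, 0, 0, 80], [0, 0, 0, 0, 0, 0, 80]])

```text
clock: 11.45
tcp_pos: [0.4909, 0.0607, 0.0557]
orientation: [3.14, 0.015, -0.001]
contact_force: [0.5, 0.4, -0.0]
grip_width: 0.0587
```

```bash
python3 -c "
from h import *
delta([.493,.064,.01],-np.pi/2)"
```

```text
t 11.45 pos [490.9  60.7  55.7] shift [ 2.1 -3.4 45.7] turn [0.001 0.    0.01 ] jawyaw -1.561 F [ 0.5  0.4 -0. ] w 0.059 q [-0.76  0.53  0.65  2.15 -0.54  0.63 -1.29]
```

Request:
play_rows(increments=[[3, -4, 15, 0, 0, 0.01, 80], [0, 0, 20, 0, 0, 0, 80], [0, 0, 10, 0, 0, 0, 80], [0, 0, 3, 0, 0, 0, 80]])

```text
clock: 11.85
tcp_pos: [0.4941, 0.0621, 0.01]
orientation: [-3.141, -0.006, -0.004]
contact_force: [0.2, 0.2, 0.1]
grip_width: 0.0586
```

```bash
python3 -c "
from h import *
delta([.493,.064,.01],-np.pi/2)"
```

```text
t 11.85 pos [494.1  62.1  10. ] shift [-1.1 -1.9  0. ] turn [-0.    -0.002  0.004] jawyaw -1.567 F [0.2 0.2 0.1] w 0.059 q [-0.69  0.61  0.56  2.16 -0.63  0.54 -1.22]
```

Close gently at 30 N.

Request:
play_rows(increments=[[0, -1.5, 0, 0, 0, 0, 120], [0, 0, 0, 0, 0, 0, 160], [0, 0, 0, 0, 0, 0, 200], [0, 0, 0, 0, 0, 0, 200], [0, 0, 0, 0, 0, 0, 200]], force=30)

```text
clock: 12.35
tcp_pos: [0.495, 0.0633, 0.0125]
orientation: [-3.14, -0.007, -0.008]
contact_force: [-0.0, -0.5, -1.3]
grip_width: 0.0301
```

```bash
python3 -c "
from h import *
delta([.493,.064,.01],-np.pi/2)
g=snap('side','s6')
c=g['color'][140:240,170:310];cv2.imwrite('pics/s6z.png',cv2.resize(c,None,fx=5,fy=5,interpolation=cv2.INTER_CUBIC))
"
```

```text
t 12.35 pos [495.   63.3  12.5] shift [-2.  -0.7  2.5] turn [-0.001 -0.005  0.005] jawyaw -1.566 F [-0.  -0.5 -1.3] w 0.03 q [-0.7   0.6   0.57  2.16 -0.63  0.54 -1.23]
```

View pics/s6z.png

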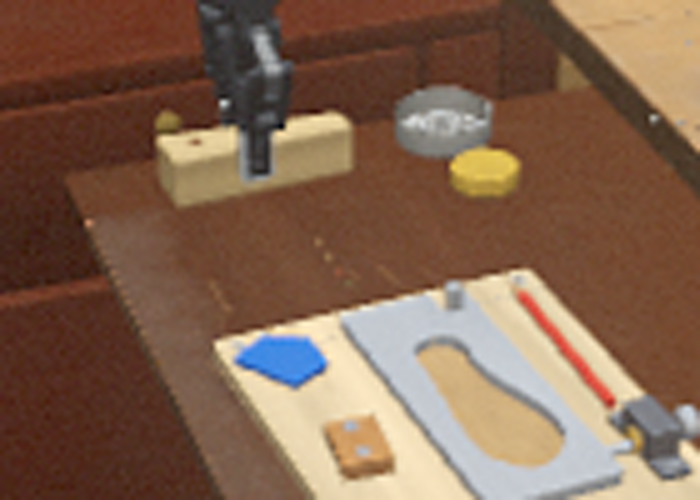

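Request:
play_rows(increments=[[0, 0, -20, 0, 0, 0, 200], [0, 0, -40, 0, 0, 0, 200], [0, 0, -45, 0, 0, 0, 200], [0, 0, -30, 0, 0, -0.1, 200], [0, 0, 0, 0, 0, -0.14, 200]])

```text
clock: 12.9
tcp_pos: [0.4933, 0.0626, 0.1512]
orientation: [3.115, 0.391, 0.001]
contact_force: [0.7, 0.5, -1.8]
grip_width: 0.0303
```

Request:
play_rows(increments=[[0, 0, 0, 0, 0, -0.14, 200], [0, 0, 0, 0, 0, -0.14, 200], [0, 0, 0, 0, 0, -0.14, 200], [0, 0, 0, 0, 0, -0.14, 200], [0, 0, 0, 0, 0, -0.14, 200]])

```text
clock: 13.4
tcp_pos: [0.4933, 0.0631, 0.1532]
orientation: [2.77, 1.479, 0.005]
contact_force: [-0.1, -0.4, -1.6]
grip_width: 0.0306
```

Request:
play_rows(increments=[[0, 0, 0, 0, 0, -0.14, 200], [0, 0, 0, 0, 0, -0.14, 200], [0, 0, 0, 0, 0, -0.14, 200], [0, 0, 0, 0, 0, -0.14, 200], [0, 0, 0, 0, 0, -0.14, 200]])

```text
clock: 13.9
tcp_pos: [0.492, 0.0624, 0.153]
orientation: [2.06, 2.369, 0.002]
contact_force: [-0.8, -0.0, -0.7]
grip_width: 0.0301
```

```bash
python3 -c "
from h import *
t1=np.array([.5233,-.2517]);th=.063
c,s=np.cos(th),np.sin(th);Rj=np.array([[c,-s],[s,c]])
# grasp centre in wedge frame: y=-6 , mid thickness x
print(Rj@np.array([-.0445,-.081])+t1)
delta([.48,-.33,.15],0)
g=snap('side','s7')
c=g['color'][100:250,150:330];cv2.imwrite('pics/s7z.png',cv2.resize(c,None,fx=4,fy=4,interpolation=cv2.INTER_CUBIC))
"
```

```text
[ 0.48398791 -0.33534095]
t 13.9 pos [492.   62.4 153. ] shift [-386.9  -66.3    3.1] turn [0.002 0.    0.139] jawyaw 0.139 F [-0.8 -0.  -0.7] w 0.03 q [-0.6   0.29  0.41  2.08 -0.16  0.8   0.05]
```

View pics/s7z.png

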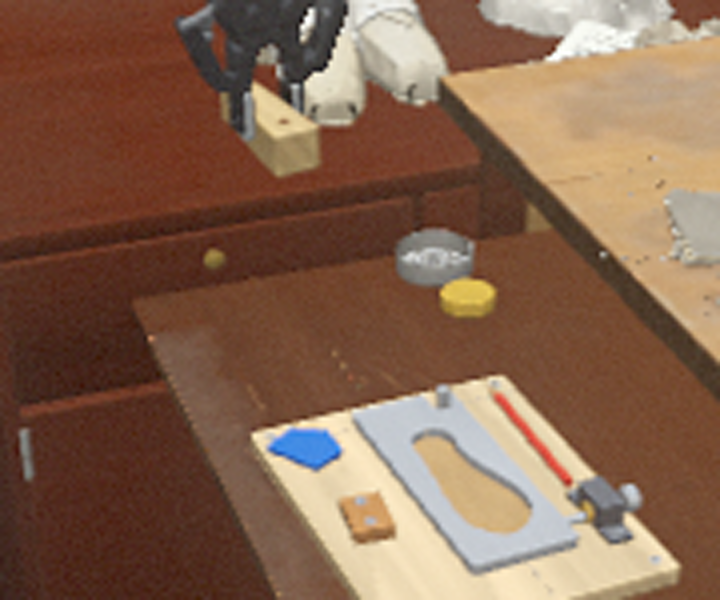

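Request:
play_rows(increments=[[-48, -7, 0, 0, 0, 0.12, 200], [-48, -2, 0, 0, 0, 0, 200], [-48, -2, 0, 0, 0, 0, 200], [-48, -2, 0, 0, 0, 0, 200], [-48, -2, 0, 0, 0, 0, 200]])

```text
clock: 14.45
tcp_pos: [0.49, -0.1772, 0.1527]
orientation: [2.193, 2.248, 0.009]
contact_force: [0.5, -0.1, -1.0]
grip_width: 0.0307
```

Request:
play_rows(increments=[[-48, 0, 0, 0, 0, 0, 200], [-48, 0, 0, 0, 0, 0, 200], [-40, 0, 0, 0, 0, 0, 200], [-20, 0, 0, 0, 0, 0, 200], [0, 0, 0, 0, 0, 0, 200]])

```text
clock: 14.95
tcp_pos: [0.4891, -0.3483, 0.1527]
orientation: [2.219, 2.218, 0.002]
contact_force: [0.6, -0.0, -1.6]
grip_width: 0.0304
```

```bash
python3 -c "
from h import *
delta([.484,-.3355,.09],0.016)"
```

```text
t 14.95 pos [ 489.1 -348.3  152.7] shift [12.9 -5.3 62.6] turn [ 0.004  0.002 -0.016] jawyaw -0.0 F [ 0.6 -0.  -1.6] w 0.03 q [ 0.12  0.48  0.52  1.84 -0.3   0.89  0.79]
```

Request:
play_rows(increments=[[13, -5, 15, 0.004, 0.002, -0.015, 200], [2, -1, 25, 0, 0, 0, 200], [0, 0, 15, 0, 0, 0, 200], [0, 0, 0, 0, 0, 0, 200]])

```text
clock: 15.35
tcp_pos: [0.4833, -0.3308, 0.096]
orientation: [-2.212, -2.23, -0.002]
contact_force: [0.2, 0.4, -0.8]
grip_width: 0.0304
```

```bash
python3 -c "
from h import *
delta([.484,-.3355,.06],0.016)
g=snap('wrist','w6')
g=snap('top','t6')
c=g['color'][110:250,200:390];cv2.imwrite('pics/t6z.png',cv2.resize(c,None,fx=4,fy=4,interpolation=cv2.INTER_CUBIC))
g=snap('side','s8')
c=g['color'][150:290,180:350];cv2.imwrite('pics/s8z.png',cv2.resize(c,None,fx=4,fy=4,interpolation=cv2.INTER_CUBIC))
"
```

```text
t 15.35 pos [ 483.3 -330.8   96. ] shift [-4.7  0.7 36. ] turn [ 0.    -0.001 -0.008] jawyaw 0.008 F [ 0.2  0.4 -0.8] w 0.03 q [ 0.13  0.54  0.48  1.91 -0.35  0.78  0.81]
```

View pics/w6.png

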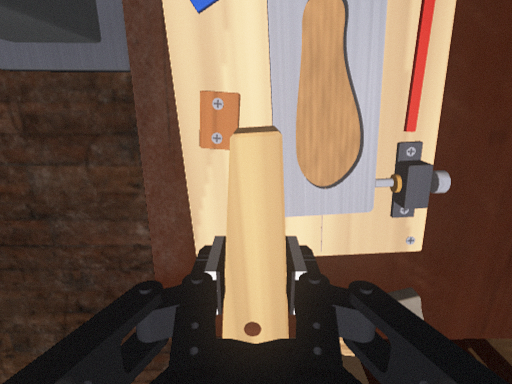

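View pics/s8z.png

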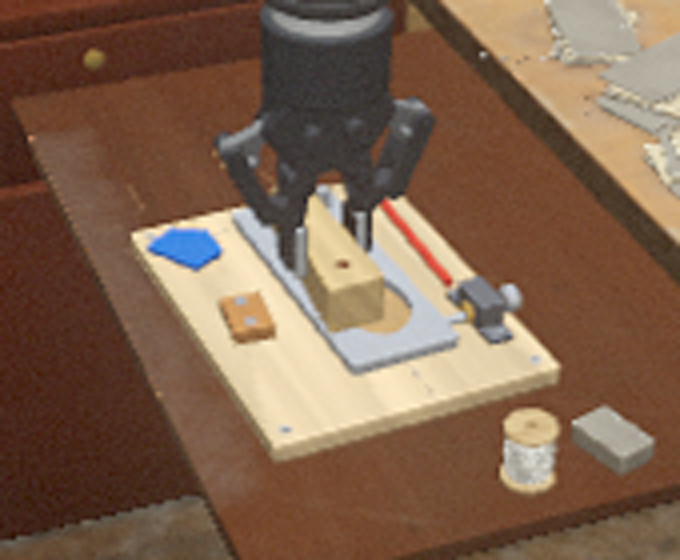

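```bash
python3 - <<'E'
from h import *
g=dict(np.load('pics/w6.npz'))
c=g['color'][110:345,200:310];cv2.imwrite('pics/w6z.png',cv2.resize(c,None,fx=2.5,fy=2.5,interpolation=cv2.INTER_CUBIC))
P=pts(g)
print(P[160:320:40,255].round(4))
z=np.median(P[150:300,250:260,2]);print(z)
# edges by depth: for rows find extents of top plane
L=[];Rr=[]
for v in range(145,228,4):
    m=np.where(np.abs(P[v,:,2]-z)<.006)[0]; m=m[(m>215)&(m<300)]
    if len(m): L.append(ray(g,m[0]-.5,v,z)[:2]);Rr.append(ray(g,m[-1]+.5,v,z)[:2])
L=np.array(L);Rr=np.array(Rr)
for n,e in (('tap',L),('str',Rr)):
    k=np.polyfit(e[:,1],e[:,0],1);print(n,'dx/dy',k[0].round(4),'x at y=-.30',np.polyval(k,-.30).round(4), 'ang of y-axis',(np.pi/2-np.arctan(k[0])).round(4))
print([ray(g,*p,z)[:2].round(4).tolist() for p in [(231,136),(281,131)]])
E
```

```text
[[ 0.4833 -0.2745  0.1166]
 [ 0.4835 -0.2921  0.1186]
 [ 0.4836 -0.3119  0.1183]
 [ 0.4838 -0.3336  0.1183]]
0.11818346129533579
tap dx/dy 0.0592 x at y=-.30 0.4707 ang of y-axis 1.5117
str dx/dy -0.0678 x at y=-.30 0.4969 ang of y-axis 1.6385
[[0.4733, -0.2642], [0.494, -0.262]]
```

View pics/w6z.png

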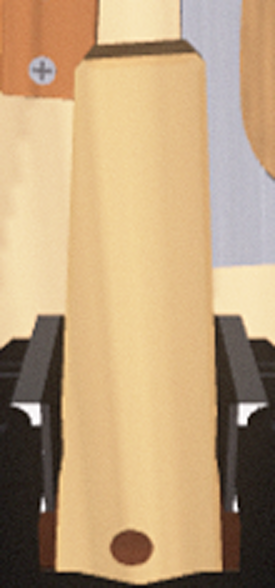

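Request:
play_rows(increments=[[-5, 0.5, 15, 0, 0, 0, 200], [0, 0, 20, 0, 0, 0, 200], [0, 0, 15, 0, 0, 0, 200], [0, 0, 0, 0, 0, 0, 200]])

```text
clock: 15.9
tcp_pos: [0.4882, -0.34, 0.0482]
orientation: [2.206, 2.223, 0.006]
contact_force: [0.3, -0.4, 0.1]
grip_width: 0.0307
```

```bash
python3 -c "
from h import *
delta([.4836,-.3355,.0285],0.009)"
```

```text
t 15.9 pos [ 488.2 -340.    48.2] shift [ 4.7 -4.7 19.6] turn [ 0.01   0.005 -0.001] jawyaw 0.008 F [ 0.3 -0.4  0.1] w 0.031 q [ 0.18  0.61  0.44  1.92 -0.4   0.68  0.86]
```

Request:
play_rows(increments=[[4, -4, 0, 0.01, 0.005, 0, 200], [0, 0, 0, 0, 0, 0, 200]])

```text
clock: 16.1
tcp_pos: [0.4837, -0.3364, 0.0482]
orientation: [-2.213, -2.228, 0.001]
contact_force: [-0.1, -0.5, -1.6]
grip_width: 0.0304
```

```bash
python3 -c "
from h import *
delta([.4836,-.3355,.0285],0.009)"
```

```text
t 16.1 pos [ 483.7 -336.4   48.2] shift [ 0.9 -0.1 19.7] turn [-0.001 -0.001 -0.002] jawyaw 0.007 F [-0.1 -0.5 -1.6] w 0.03 q [ 0.17  0.61  0.44  1.92 -0.39  0.69  0.86]
```

Request:
play_rows(increments=[[0, 0, 5, 0, 0, 0, 200], [0, 0, 5, 0, 0, 0, 200], [0, 0, 4, 0, 0, 0, 200], [0, 0, 0, 0, 0, 0, 200]])

```text
clock: 16.5
tcp_pos: [0.4848, -0.3368, 0.0346]
orientation: [2.213, 2.228, 0.001]
contact_force: [0.0, 0.0, -0.6]
grip_width: 0.0303
```

```bash
python3 -c "
from h import *
delta([.4836,-.3355,.0285],0.009)
g=snap('side','s9')
c=g['color'][190:290,210:330];cv2.imwrite('pics/s9z.png',cv2.resize(c,None,fx=6,fy=6,interpolation=cv2.INTER_CUBIC))
"
```

```text
t 16.5 pos [ 484.8 -336.8   34.6] shift [ 1.3 -1.2  6.1] turn [ 0.001  0.    -0.002] jawyaw 0.007 F [ 0.   0.  -0.6] w 0.03 q [ 0.18  0.63  0.43  1.93 -0.4   0.67  0.87]
```

View pics/s9z.png

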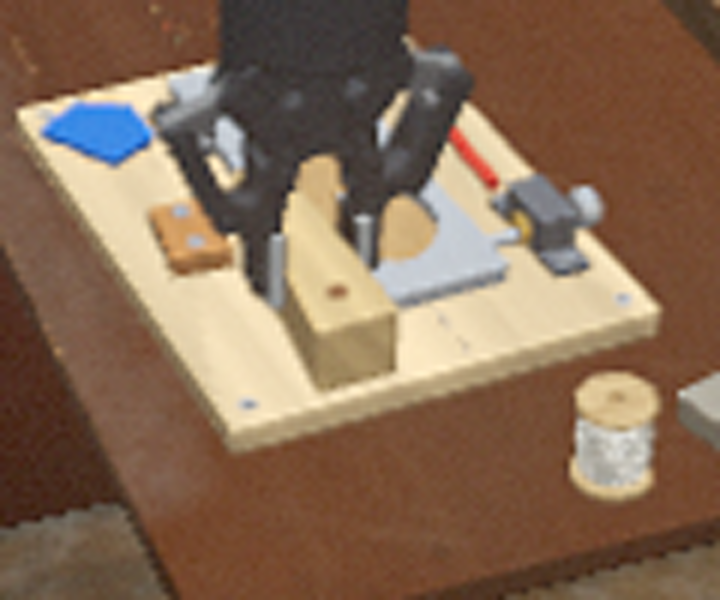

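Request:
play_rows(increments=[[1, -1.5, 0, 0, 0, 0, 200], [0, 0, 3, 0, 0, 0, 200], [0, -0.5, 3, 0, 0, 0, 200]])

```text
clock: 16.85
tcp_pos: [0.4832, -0.3362, 0.0291]
orientation: [2.212, 2.227, 0.002]
contact_force: [-0.5, 0.4, -1.2]
grip_width: 0.0304
```

Request:
play_rows(increments=[[0, 0, 1, 0, 0, 0, 200], [0, 0, 1, 0, 0, 0, 200]])

```text
clock: 17.05
tcp_pos: [0.483, -0.3361, 0.0266]
orientation: [2.212, 2.227, 0.001]
contact_force: [0.1, 0.6, -0.5]
grip_width: 0.0305
```

Request:
play_rows(increments=[[0, 0, 0.7, 0, 0, 0, 200], [0, 0, 0.7, 0, 0, 0, 200]])

```text
clock: 17.25
tcp_pos: [0.483, -0.3361, 0.0263]
orientation: [2.213, 2.228, 0.003]
contact_force: [-3.3, 2.4, 10.5]
grip_width: 0.0306
```

Request:
play_rows(increments=[[0, 0, 0.5, 0, 0, 0, 200], [0, 0, 0, 0, 0, 0, 200]])

```text
clock: 17.45
tcp_pos: [0.483, -0.3362, 0.0265]
orientation: [2.213, 2.227, 0.003]
contact_force: [-1.1, 0.1, -0.7]
grip_width: 0.0302
```

Request:
play_rows(increments=[[0, 0, 0, 0, 0, 0, 140], [0, 0, 0, 0, 0, 0, 120], [0, 0, 0, 0, 0, 0, 110], [0, 0, -15, 0, 0, 0, 110], [0, 0, -40, 0, 0, 0, 110]])

```text
clock: 17.95
tcp_pos: [0.4803, -0.3342, 0.0791]
orientation: [-2.209, -2.225, 0.001]
contact_force: [0.4, -0.3, 0.3]
grip_width: 0.0484
```

Request:
play_rows(increments=[[-20, 0, -40, 0, 0, 0, 150], [-30, 0, 0, 0, 0, 0, 200], [-30, 0, 0, 0, 0, 0, 255], [0, 0, 0, 0, 0, 0, 255]])

```text
clock: 18.35
tcp_pos: [0.4844, -0.4187, 0.1308]
orientation: [2.207, 2.228, 0.003]
contact_force: [-0.2, -0.7, -0.2]
grip_width: -0.0003
```

```bash
python3 -c "
from h import *
delta([.483,-.42,.05],0.063)
g=snap('wrist','w7')
g=snap('side','s10')
c=g['color'][190:290,210:330];cv2.imwrite('pics/s10z.png',cv2.resize(c,None,fx=6,fy=6,interpolation=cv2.INTER_CUBIC))
"
```

```text
t 18.35 pos [ 484.4 -418.7  130.8] shift [-1.  -1.8 80.8] turn [ 0.005  0.003 -0.054] jawyaw 0.009 F [-0.2 -0.7 -0.2] w -0.0 q [ 0.26  0.57  0.5   1.76 -0.34  0.89  0.92]
```

View pics/w7.png

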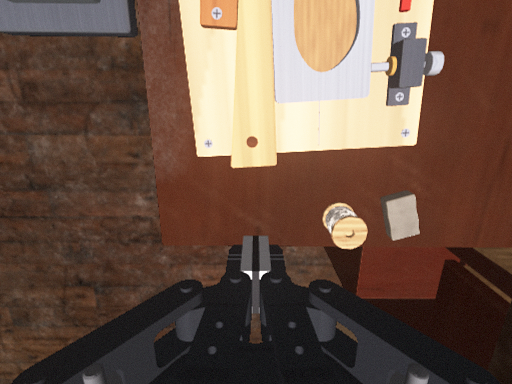

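View pics/s10z.png

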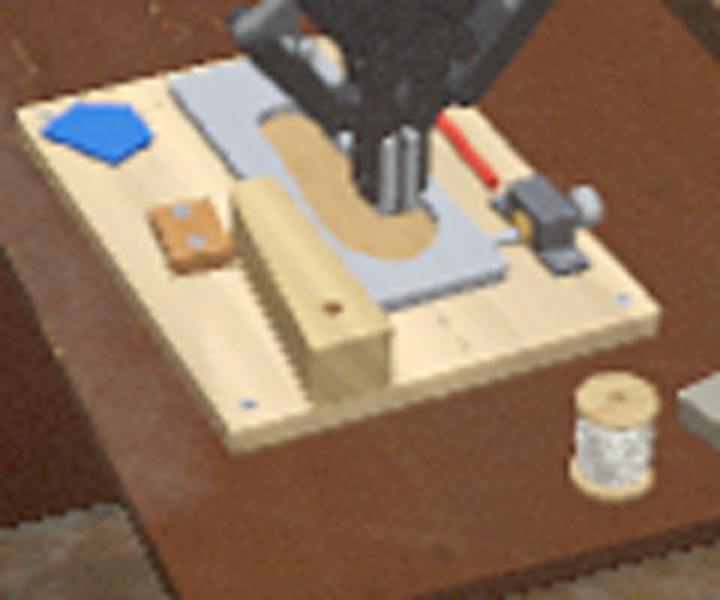

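Request:
play_rows(increments=[[-1, -1, 25, 0.005, 0.003, -0.054, 255], [0, -1, 35, 0, 0, 0, 255], [0, 0, 28, 0, 0, 0, 255], [0, 0, 10, 0, 0, 0, 255], [0, 0, 0, 0, 0, 0, 255]])

```text
clock: 18.95
tcp_pos: [0.4858, -0.4078, 0.0301]
orientation: [-2.132, -2.299, -0.01]
contact_force: [0.5, 0.5, 1.0]
grip_width: 0.0002
```

```bash
python3 -c "
from h import *
delta([.4835,-.412,.025],0.063)"
```

```text
t 18.95 pos [ 485.8 -407.8   30.1] shift [-4.  -2.6  5.1] turn [ 0.001 -0.009  0.012] jawyaw 0.075 F [0.5 0.5 1. ] w 0.0 q [ 0.31  0.69  0.41  1.81 -0.4   0.73  1.02]
```

Request:
play_rows(increments=[[-3, -3, 4, 0, -0.009, 0.012, 255], [0, 0, 0, 0, 0, 0, 255]])

```text
clock: 19.15
tcp_pos: [0.4838, -0.4107, 0.0275]
orientation: [2.149, 2.289, 0.001]
contact_force: [-0.3, 0.6, -0.9]
grip_width: -0.0001
```

```bash
python3 -c "
from h import *
delta([.4835,-.40,.026],0.063)"
```

```text
t 19.15 pos [ 483.8 -410.7   27.5] shift [10.7  0.3  1.5] turn [0.002 0.001 0.   ] jawyaw 0.063 F [-0.3  0.6 -0.9] w -0.0 q [ 0.31  0.69  0.41  1.82 -0.41  0.71  1.01]
```

Push left (tool +x); about 35 mm of wedge travel is expected.

Request:
play_rows(increments=[[4, 0, 1, 0, 0, 0, 255], [4, 0, 0.5, 0, 0, 0, 255], [4, 0, 0, 0, 0, 0, 255], [3, 0, 0, 0, 0, 0, 255]])

```text
clock: 19.55
tcp_pos: [0.4844, -0.3961, 0.0291]
orientation: [2.146, 2.285, 0.002]
contact_force: [-0.4, -0.4, -0.8]
grip_width: -0.0001
```

Request:
play_rows(increments=[[3, 0, 0, 0, 0, 0, 255], [3, 0, 0, 0, 0, 0, 255], [3, 0, 0, 0, 0, 0, 255]])

```text
clock: 19.85
tcp_pos: [0.484, -0.3864, 0.0294]
orientation: [2.145, 2.284, 0.002]
contact_force: [0.8, -0.5, -0.1]
grip_width: -0.0002
```

```bash
python3 -c "
from h import *
delta([.4835,-.38,.026],0.063)
g=snap('side','s11')
c=g['color'][190:290,210:330];cv2.imwrite('pics/s11z.png',cv2.resize(c,None,fx=6,fy=6,interpolation=cv2.INTER_CUBIC))
"
```

```text
t 19.85 pos [ 484.  -386.4   29.4] shift [ 6.4 -0.2  3.4] turn [ 0.007  0.005 -0.   ] jawyaw 0.063 F [ 0.8 -0.5 -0.1] w -0.0 q [ 0.27  0.67  0.42  1.86 -0.41  0.69  0.99]
```

View pics/s11z.png

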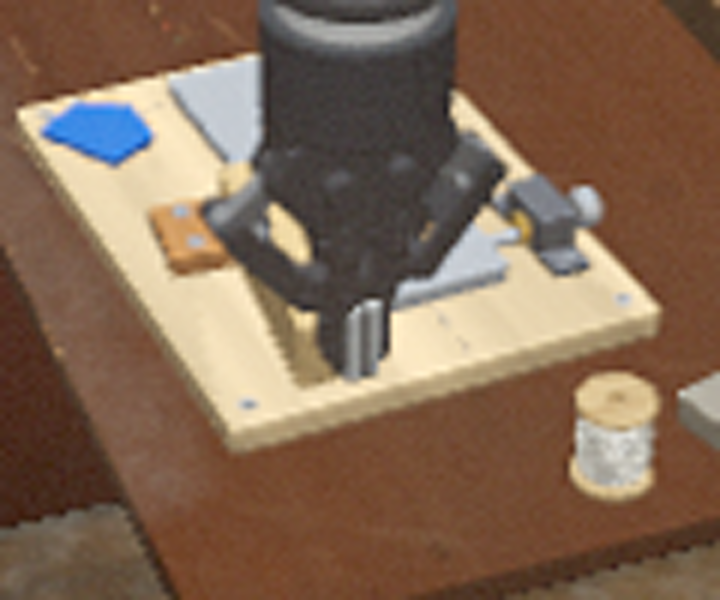

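Request:
play_rows(increments=[[3, 0, 2, 0, 0, 0, 255], [3, 0, 2, 0, 0, 0, 255], [3, 0, 0.5, 0, 0, 0, 255]])

```text
clock: 20.2
tcp_pos: [0.4836, -0.3768, 0.0246]
orientation: [2.145, 2.284, 0.002]
contact_force: [-0.7, -0.6, 0.0]
grip_width: 0.0002
```

Request:
play_rows(increments=[[2, 0, 0.5, 0, 0, 0, 255], [2, 0, 0, 0, 0, 0, 255]])

```text
clock: 20.4
tcp_pos: [0.4837, -0.3729, 0.0241]
orientation: [2.144, 2.283, 0.002]
contact_force: [1.9, -2.5, 1.1]
grip_width: 0.0001
```

Request:
play_rows(increments=[[2, 0, 0.5, 0, 0, 0, 255], [2, 0, 0, 0, 0, 0, 255]])

```text
clock: 20.6
tcp_pos: [0.4842, -0.3701, 0.0241]
orientation: [2.143, 2.28, 0.001]
contact_force: [0.9, -2.1, -0.5]
grip_width: -0.0002
```

Request:
play_rows(increments=[[1.5, 0, 0, 0, 0, 0, 255], [1.5, 0, 0, 0, 0, 0, 255]])

```text
clock: 20.8
tcp_pos: [0.4841, -0.3677, 0.0244]
orientation: [2.142, 2.279, 0.0]
contact_force: [-0.3, -4.3, -0.2]
grip_width: -0.0004
```

Request:
play_rows(increments=[[1.5, 0, 0, 0, 0, 0, 255], [1.5, 0, 0, 0, 0, 0, 255]])

```text
clock: 21.0
tcp_pos: [0.4839, -0.3662, 0.0248]
orientation: [2.141, 2.276, -0.002]
contact_force: [0.6, -4.6, 0.7]
grip_width: -0.0
```

```bash
python3 -c "
from h import *
delta([.4835,-.38,.026],0.063)
g=snap('side','s12')
c=g['color'][190:290,210:330];cv2.imwrite('pics/s12z.png',cv2.resize(c,None,fx=6,fy=6,interpolation=cv2.INTER_CUBIC))
g=snap('wrist','w12')
"
```

```text
t 21.0 pos [ 483.9 -366.2   24.8] shift [-13.8  -1.3  -1. ] turn [ 0.011  0.013 -0.002] jawyaw 0.061 F [ 0.6 -4.6  0.7] w -0.0 q [ 0.24  0.66  0.41  1.9  -0.41  0.65  0.96]
```

View pics/s12z.png

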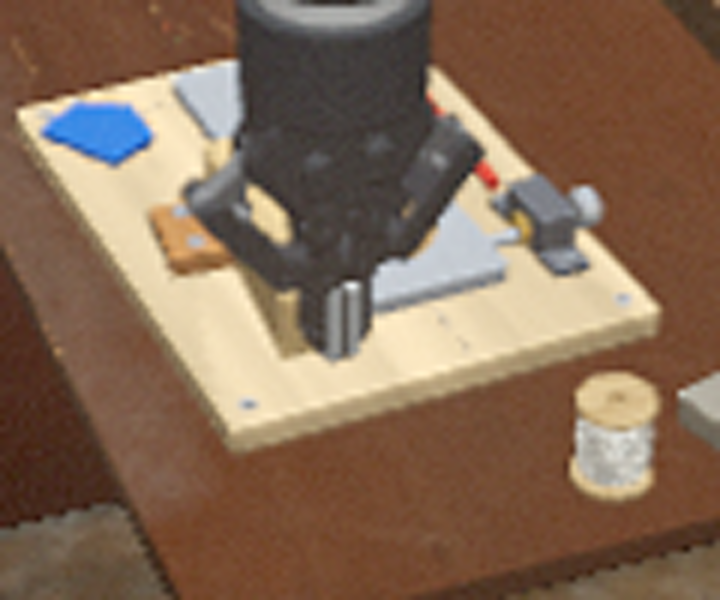

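View pics/w12.png

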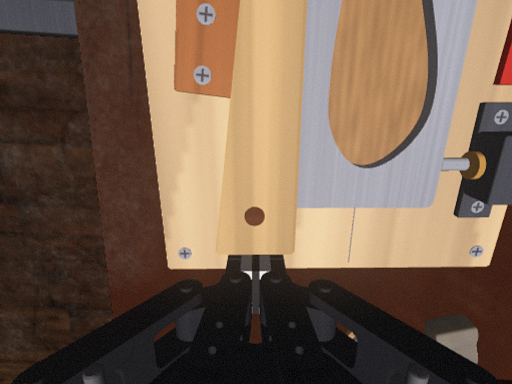

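Request:
play_rows(increments=[[1.5, 0, 0, 0, 0, 0, 255], [1.5, 0, 0, 0, 0, 0, 255], [1.5, 0, 0, 0, 0, 0, 255]])

```text
clock: 21.4
tcp_pos: [0.4839, -0.3656, 0.0258]
orientation: [2.14, 2.269, -0.006]
contact_force: [1.5, -6.7, -0.3]
grip_width: -0.0
```

Request:
play_rows(increments=[[1.5, 0, 0, 0, 0, 0, 255], [1.5, 0, 0, 0, 0, 0, 255], [1.5, 0, 0, 0, 0, 0, 255]])

```text
clock: 21.7
tcp_pos: [0.4839, -0.3654, 0.0267]
orientation: [2.138, 2.261, -0.011]
contact_force: [1.5, -7.0, -1.3]
grip_width: 0.0003
```

Request:
play_rows(increments=[[1.8, 0, 0.3, 0.01, 0.015, 0, 255], [1.9, 0, 0.3, 0, 0.005, 0, 255]])

```text
clock: 21.9
tcp_pos: [0.4838, -0.3649, 0.0268]
orientation: [2.151, 2.271, -0.005]
contact_force: [1.4, -7.6, -0.3]
grip_width: -0.0003
```

Request:
play_rows(increments=[[2, 0, 0.3, 0, 0.005, 0, 255], [2, 0, 0.3, 0, 0.005, 0, 255]])

```text
clock: 22.1
tcp_pos: [0.4839, -0.3649, 0.0269]
orientation: [2.155, 2.27, 0.001]
contact_force: [1.1, -7.8, -1.7]
grip_width: -0.0001
```

Request:
play_rows(increments=[[2.2, 0, 0.3, 0, 0.003, 0, 255], [2.3, 0, 0.3, 0, 0.003, 0, 255]])

```text
clock: 22.3
tcp_pos: [0.4838, -0.3648, 0.0271]
orientation: [2.156, 2.266, 0.003]
contact_force: [1.2, -8.5, -1.0]
grip_width: 0.0001
```

Request:
play_rows(increments=[[2.4, 0, 0.3, 0, 0.003, 0, 255], [2.5, 0, 0.3, 0, 0.003, 0, 255]])

```text
clock: 22.5
tcp_pos: [0.4838, -0.3647, 0.0274]
orientation: [2.157, 2.261, 0.004]
contact_force: [0.9, -8.3, -1.0]
grip_width: 0.0
```

Request:
play_rows(increments=[[2.6, 0, 0.3, 0, 0.003, 0, 255], [2.6, 0, 0.3, 0, 0.003, 0, 255], [2.6, 0, 0.3, 0, 0.003, 0, 255]])

```text
clock: 22.8
tcp_pos: [0.4838, -0.3645, 0.0279]
orientation: [2.158, 2.252, 0.005]
contact_force: [1.6, -8.5, -1.4]
grip_width: 0.0001
```

Request:
play_rows(increments=[[2.9, 0, 0.5, 0.005, 0, 0, 255], [3, 0, 0.5, 0.005, 0, 0, 255], [3, 0, 0.5, 0, 0, 0, 255]])

```text
clock: 23.1
tcp_pos: [0.4837, -0.3645, 0.0282]
orientation: [2.159, 2.242, -0.017]
contact_force: [1.7, -9.4, -0.5]
grip_width: 0.0002
```

```bash
python3 -c "
from h import *
delta([.4835,-.38,.026],0.063)
"
```

```text
t 23.1 pos [ 483.7 -364.5   28.2] shift [-15.4  -0.8   2.7] turn [ 0.012  0.028 -0.025] jawyaw 0.038 F [ 1.7 -9.4 -0.5] w 0.0 q [ 0.21  0.65  0.43  1.91 -0.41  0.64  0.93]
```

Request:
play_rows(increments=[[-6, 0, 0, 0, 0, 0, 255], [-15, 0, 0, 0, 0, 0, 255], [-20, 0, -10, 0, 0, 0, 255], [0, 0, -40, 0, 0, 0, 255], [0, 0, -48, 0, 0, 0, 255]])

```text
clock: 23.6
tcp_pos: [0.4791, -0.3988, 0.121]
orientation: [2.173, 2.262, -0.017]
contact_force: [1.5, -0.6, 0.6]
grip_width: -0.0001
```

Request:
play_rows(increments=[[20, 20, -40, 0.01, 0.028, 0, 255], [40, 30, 0, 0, 0, 0, 255], [40, 25, 0, 0, 0, 0, 255], [0, 0, 0, 0, 0, 0, 255]])

```text
clock: 24.0
tcp_pos: [0.553, -0.2971, 0.1699]
orientation: [-2.17, -2.245, -0.009]
contact_force: [-0.7, 0.1, 0.0]
grip_width: -0.0002
```

```bash
python3 -c "
from h import *
delta([.4835,-.38,.026],0.063)
g=snap('side','s13')
c=g['color'][190:290,210:330];cv2.imwrite('pics/s13z.png',cv2.resize(c,None,fx=6,fy=6,interpolation=cv2.INTER_CUBIC))
g=snap('wrist','w13');c=g['color'][0:300,130:400];cv2.imwrite('pics/w13z.png',cv2.resize(c,None,fx=2,fy=2,interpolation=cv2.INTER_CUBIC))
"
```

```text
t 24.0 pos [ 553.  -297.1  169.9] shift [-83.  -71.  143.1] turn [-0.009 -0.018 -0.029] jawyaw 0.034 F [-0.7  0.1  0. ] w -0.0 q [ 0.03  0.51  0.52  1.75 -0.31  0.98  0.7 ]
```

View pics/s13z.png

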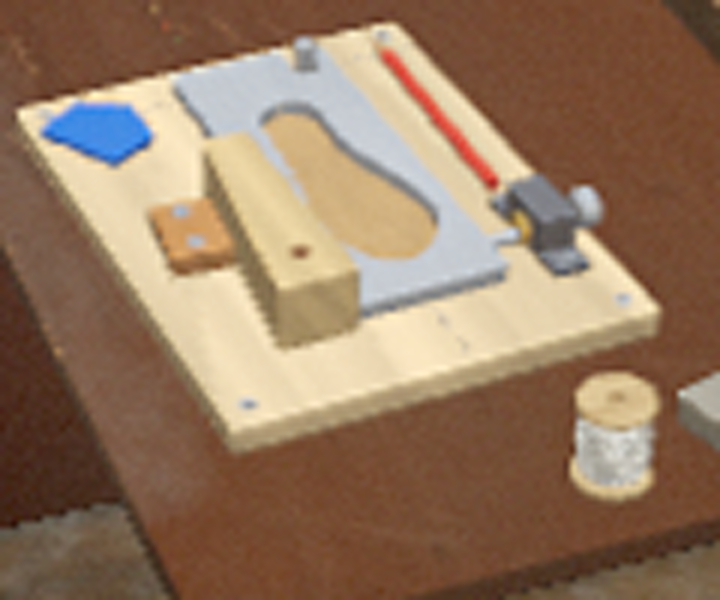

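View pics/w13z.png

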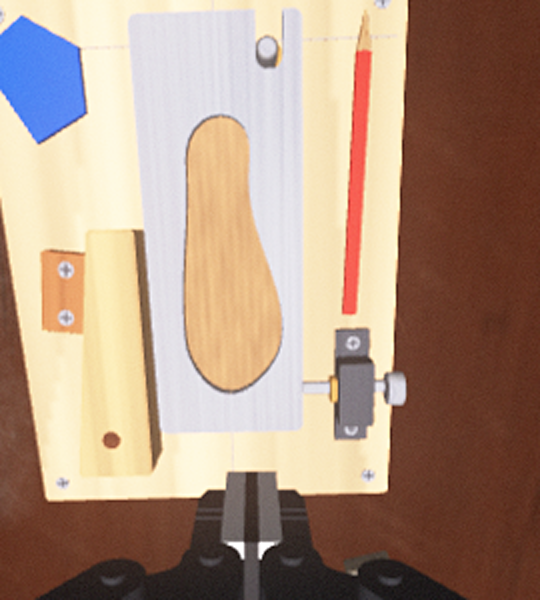

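```bash
python3 - <<'E'
from h import *
g=dict(np.load('pics/w13.npz'))
t1=np.array([.5233,-.2517]);th=.063;c,s=np.cos(th),np.sin(th);R1=np.array([[c,-s],[s,c]])
for n,v in dict(jFR=(387,492,.015),jNR=(46,500,.015),pNL=(130,15,.023),pNR=(161,434,.023),pFR=(301,430,.023),pFL=(300,9,.023),tip=(303,387,.0195),peg=(266,46,.038),th1=(87,232,.049),th2=(136,231,.049),tk1=(79,475,.049),tk2=(153,476,.049)).items():
    p=ray(g,130+(v[0]+.5)/2-.5,(v[1]+.5)/2-.5,v[2]);print(n,p.round(4),((p[:2]-t1)@R1*1000).round(1))
P=pts(g)
for (x,y) in [(110,260),(110,350),(115,460),(220,60),(170,400),(280,410)]: print((P[y//2,130+x//2]*1000).round(1))
c=g['color'][0:60,230:290];cv2.imwrite('pics/w13p.png',cv2.resize(c,None,fx=9,fy=9,interpolation=cv2.INTER_CUBIC))
E
```

```text
jFR [ 0.6305 -0.374   0.015 ] [  99.3 -128.8]
jNR [ 0.4328 -0.3862  0.015 ] [ -98.8 -128.6]
pNL [ 0.4913 -0.1404  0.023 ] [-24.9 113.1]
pNR [ 0.5019 -0.3393  0.023 ] [-26.8 -86.1]
pFR [ 0.5781 -0.3344  0.023 ] [ 49.5 -86. ]
pFL [ 0.5665 -0.1361  0.023 ] [ 50.3 112.7]
tip [ 0.5781 -0.311   0.0195] [ 50.9 -62.6]
peg [ 0.5519 -0.1545  0.038 ] [34.7 95.2]
th1 [ 0.4747 -0.2329  0.049 ] [-47.3  21.8]
th2 [ 0.4966 -0.2318  0.049 ] [-25.4  21.5]
tk1 [ 0.4641 -0.3527  0.049 ] [-65.4 -97.1]
tk2 [ 0.5018 -0.3519  0.049 ] [-27.7 -98.7]
[ 484.7 -245.1   49.1]
[ 483.3 -286.7   50.5]
[ 483.3 -342.7   51.8]
[ 531.7 -157.2   22.9]
[ 507.2 -320.1   22.3]
[ 566.5 -324.    21.6]
```

View pics/w13p.png

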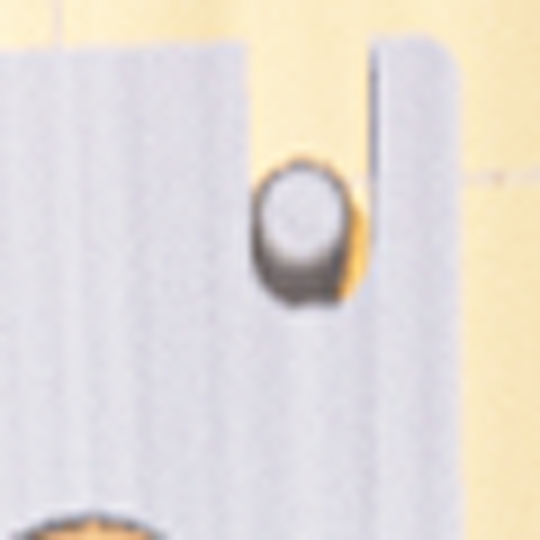

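```bash
python3 - <<'E'
from h import *
g=dict(np.load('pics/s13.npz'))
t1=np.array([.5233,-.2517]);th=.063;c,s=np.cos(th),np.sin(th);R1=np.array([[c,-s],[s,c]])
def Z(p):u,v=proj(g,p);return round((u-210+.5)*6,1),round((v-190+.5)*6,1)
for nm,xy in dict(tkN=(-64.3,-98),tkF=(-27.3,-98),thN=(-49.3,22)).items():
    w=R1@(np.array(xy)/1000)+t1
    for z in (.015,.049): print(nm,z,Z([*w,z]))
for nm,xy in dict(NR=(-100,-130),FR=(100,-130),NL=(-100,130)).items():
    w=R1@(np.array(xy)/1000)+t1; print(nm,Z([*w,.015]))
P=pts(g)
w=np.load('pics/w13.npz');w={k:w[k] for k in w};Q=pts(w)
for n,(x0,x1,y0,y1) in dict(wthin=(95,125,240,290),wmid=(95,130,320,370),wthick=(90,140,440,465),plN=(165,185,100,180),plM=(165,180,200,300),plS=(170,200,395,425),jig=(170,320,450,468),jigL=(10,35,180,230),jigN=(50,70,380,460)).items():
    a=Q[y0//2:y1//2,130+x0//2:130+x1//2,2];print(n,(np.median(a)*1000).round(1),a.std().round(4))
c=g['color'][195:260,235:300];cv2.imwrite('pics/s13y.png',cv2.resize(c,None,fx=10,fy=10,interpolation=cv2.INTER_CUBIC))
E
```

```text
tkN 0.015 (np.float64(281.1), np.float64(359.2))
tkN 0.049 (np.float64(281.5), np.float64(293.5))
tkF 0.015 (np.float64(361.2), np.float64(337.2))
tkF 0.049 (np.float64(362.7), np.float64(271.8))
thN 0.015 (np.float64(202.0), np.float64(200.1))
thN 0.049 (np.float64(201.3), np.float64(137.3))
NR (np.float64(233.1), np.float64(426.2))
FR (np.float64(662.1), np.float64(305.3))
NL (np.float64(14.6), np.float64(105.6))
wthin 48.9 0.0193
wmid 50.2 0.0175
wthick 52.0 0.0213
plN 22.5 0.0251
plM 22.5 0.0145
plS 22.4 0.0007
jig 14.5 0.0199
jigL 14.4 0.0297
jigN 14.5 0.0211
```

View pics/s13y.png

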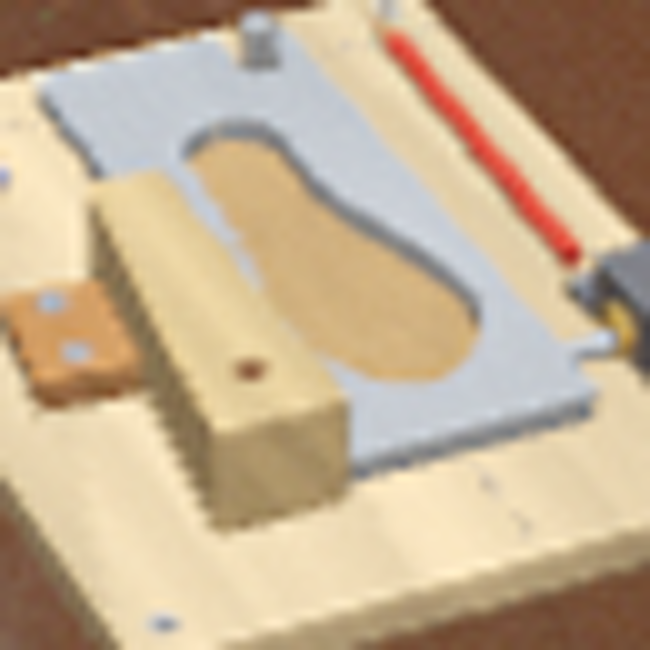

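```bash
python3 -c "
from h import *
delta([.4839,-.3425,.075],0.063)"
```

```text
t 24.1 pos [ 548.8 -303.1  169.7] shift [-39.  -64.8  94.9] turn [-0.012 -0.014 -0.036] jawyaw 0.027 F [-0.   0.  -0.3] w 0.0 q [ 0.03  0.51  0.52  1.75 -0.31  0.98  0.7 ]
```

Request:
play_rows(increments=[[-20, -32, 20, -0.012, -0.014, -0.035, 255], [-18, -30, 35, 0, 0, 0, 255], [0, 0, 30, 0, 0, 0, 255], [0, 0, 5, 0, 0, 0, 255]])

```text
clock: 24.5
tcp_pos: [0.4832, -0.3497, 0.078]
orientation: [2.155, 2.285, -0.002]
contact_force: [0.7, 1.0, -0.1]
grip_width: 0.0002
```

```bash
python3 -c "
from h import *
delta([.4839,-.3425,.058],0.063)"
```

```text
t 24.5 pos [ 483.2 -349.7   78. ] shift [ 7.2  1.1 20. ] turn [-0.     0.001 -0.004] jawyaw 0.059 F [ 0.7  1.  -0.1] w 0.0 q [ 0.17  0.58  0.47  1.9  -0.36  0.75  0.9 ]
```

Request:
play_rows(increments=[[6, 1, 8, 0, 0, 0, 255], [0, 0, 8, 0, 0, 0, 255], [0, 0, 2, 0, 0, 0, 255], [0, 0, 1, 0, 0, 0, 255]])

```text
clock: 24.9
tcp_pos: [0.4839, -0.3453, 0.0593]
orientation: [2.157, 2.282, -0.002]
contact_force: [0.8, 0.2, -1.4]
grip_width: 0.0002
```

Request:
play_rows(increments=[[0, 0, 2, 0, 0, 0, 255], [0, 0, 1, 0, 0, 0, 255]])

```text
clock: 25.1
tcp_pos: [0.4855, -0.3453, 0.0573]
orientation: [2.153, 2.283, -0.001]
contact_force: [0.5, 0.6, 0.2]
grip_width: -0.0001
```

Request:
play_rows(increments=[[0, 0, 1, 0, 0, 0, 255], [0, 0, 1, 0, 0, 0, 255]])

```text
clock: 25.3
tcp_pos: [0.4863, -0.3453, 0.0558]
orientation: [2.152, 2.282, 0.0]
contact_force: [0.1, 0.1, 0.5]
grip_width: -0.0001
```

Request:
play_rows(increments=[[0, -1, 1, 0, 0, 0, 255], [0, -1, 1, 0, 0, 0, 255]])

```text
clock: 25.5
tcp_pos: [0.4845, -0.3454, 0.0539]
orientation: [2.151, 2.282, 0.0]
contact_force: [0.1, 0.4, 0.7]
grip_width: -0.0004
```

Request:
play_rows(increments=[[0, 0, 1, 0, 0, 0, 255], [0, 0, 1, 0, 0, 0, 255]])

```text
clock: 25.7
tcp_pos: [0.4844, -0.3458, 0.0519]
orientation: [2.151, 2.281, 0.0]
contact_force: [-0.1, -1.1, 2.3]
grip_width: -0.0003
```

Request:
play_rows(increments=[[0, 0, 1, 0, 0, 0, 255], [0, 0, 1, 0, 0, 0, 255]])

```text
clock: 25.9
tcp_pos: [0.4845, -0.3465, 0.0501]
orientation: [2.151, 2.28, -0.0]
contact_force: [0.5, -0.5, 2.0]
grip_width: 0.0003
```

Request:
play_rows(increments=[[0.5, 0, 1, 0, 0, 0, 255], [0.5, 0, 1, 0, 0, 0, 255]])

```text
clock: 26.1
tcp_pos: [0.4845, -0.3467, 0.0491]
orientation: [2.151, 2.278, -0.0]
contact_force: [-5.2, 1.2, 16.2]
grip_width: -0.0
```

Request:
play_rows(increments=[[0.5, 0, 0.8, 0, 0, 0, 255]])

```text
clock: 26.2
tcp_pos: [0.4845, -0.3466, 0.0492]
orientation: [2.151, 2.278, -0.0]
contact_force: [-2.0, 0.2, 9.4]
grip_width: -0.0003
```

Request:
play_rows(increments=[[0, 0, -10, 0, 0, 0, 255], [-30, 0, -10, 0, 0, 0, 255], [-20, 0, 0, 0, 0, 0, 255], [0, -1, 15, 0, 0, 0, 255], [0, 0, 20, 0, 0, 0, 255]])

```text
clock: 26.7
tcp_pos: [0.4885, -0.3963, 0.0367]
orientation: [2.147, 2.278, 0.004]
contact_force: [0.2, 1.5, -0.8]
grip_width: -0.0002
```

```bash
python3 -c "
from h import *
delta([.4835,-.385,.024],0.063)"
```

```text
t 26.7 pos [ 488.5 -396.3   36.7] shift [11.7 -4.4 12.6] turn [ 0.01   0.007 -0.004] jawyaw 0.06 F [ 0.2  1.5 -0.8] w -0.0 q [ 0.28  0.67  0.42  1.84 -0.41  0.71  0.99]
```

Request:
play_rows(increments=[[6, -5, 6, 0.01, 0.007, 0, 255], [0, -1, 4, 0, 0, 0, 255], [0, 0, 1, 0, 0, 0, 255], [0, 0, 0, 0, 0, 0, 255]])

```text
clock: 27.1
tcp_pos: [0.4793, -0.3845, 0.0206]
orientation: [-2.144, -2.28, -0.0]
contact_force: [-0.3, -0.2, -0.8]
grip_width: -0.0004
```

```bash
python3 -c "
from h import *
delta([.4835,-.37,.024],0.063)"
```

```text
t 27.1 pos [ 479.3 -384.5   20.6] shift [14.2  5.1 -3.3] turn [-0.008 -0.008 -0.001] jawyaw 0.062 F [-0.3 -0.2 -0.8] w -0.0 q [ 0.27  0.69  0.41  1.86 -0.41  0.69  0.99]
```

Request:
play_rows(increments=[[4, 4, -2, 0, 0, 0, 255], [4, 0, 0, 0, 0, 0, 255], [3, 0, 0, 0, 0, 0, 255]])

```text
clock: 27.4
tcp_pos: [0.4839, -0.3727, 0.0241]
orientation: [-2.145, -2.282, -0.001]
contact_force: [-0.3, -1.3, 1.0]
grip_width: 0.0001
```

Request:
play_rows(increments=[[2, 0, 0, 0, 0, 0, 255], [2, 0, 0, 0, 0, 0, 255]])

```text
clock: 27.6
tcp_pos: [0.4842, -0.368, 0.0247]
orientation: [-2.145, -2.284, -0.002]
contact_force: [-0.7, -0.3, -0.1]
grip_width: -0.0002
```

Request:
play_rows(increments=[[1.5, 0, 0, 0, 0, 0, 255], [1.5, 0, 0, 0, 0, 0, 255]])

```text
clock: 27.8
tcp_pos: [0.4841, -0.3649, 0.0249]
orientation: [-2.145, -2.284, -0.002]
contact_force: [-0.6, -5.4, 0.1]
grip_width: 0.0001
```

Contact; ramp up, compensating the upward creep.

Request:
play_rows(increments=[[1.8, 0, 0.2, 0, 0, 0, 255], [2, 0, 0.3, 0, 0.003, 0, 255]])

```text
clock: 28.0
tcp_pos: [0.4841, -0.3648, 0.0254]
orientation: [-2.15, -2.285, -0.0]
contact_force: [0.4, -5.3, -1.0]
grip_width: 0.0001
```

Request:
play_rows(increments=[[2.3, 0, 0.4, 0, 0.003, 0, 255], [2.6, 0, 0.4, 0, 0.003, 0, 255]])

```text
clock: 28.2
tcp_pos: [0.4841, -0.3646, 0.0257]
orientation: [-2.156, -2.284, -0.002]
contact_force: [0.2, -6.4, -1.0]
grip_width: -0.0001
```

Request:
play_rows(increments=[[2.8, 0, 0.5, 0, 0.003, 0, 255], [3, 0, 0.5, 0, 0.003, 0, 255]])

```text
clock: 28.4
tcp_pos: [0.484, -0.3645, 0.0261]
orientation: [2.158, 2.279, 0.002]
contact_force: [1.4, -7.9, -0.3]
grip_width: -0.0001
```

Request:
play_rows(increments=[[3.2, 0, 1, 0, 0, 0, 255], [3.4, 0, 1, 0, 0, 0, 255]])

```text
clock: 28.6
tcp_pos: [0.4841, -0.3646, 0.0261]
orientation: [2.156, 2.267, -0.004]
contact_force: [-0.3, -7.1, 2.2]
grip_width: 0.0003
```

Request:
play_rows(increments=[[3.6, 0, 1, 0, 0, 0, 255], [3.6, 0, 1, 0, 0, 0, 255]])

```text
clock: 28.8
tcp_pos: [0.4842, -0.3648, 0.0262]
orientation: [2.153, 2.254, -0.012]
contact_force: [-0.7, -8.3, 1.7]
grip_width: -0.0001
```

Request:
play_rows(increments=[[3, 0, 0.8, 0.008, 0.015, 0, 255], [3, 0, 0.8, 0.003, 0.006, 0, 255], [3, 0, 0.8, 0.003, 0.006, 0, 255]])

```text
clock: 29.1
tcp_pos: [0.4839, -0.3645, 0.0262]
orientation: [2.171, 2.26, -0.007]
contact_force: [-0.2, -5.7, -0.6]
grip_width: 0.0001
```

Request:
play_rows(increments=[[3.4, 0, 0.8, 0.003, 0.006, 0, 255], [3.4, 0, 0.8, 0.003, 0.006, 0, 255]])

```text
clock: 29.3
tcp_pos: [0.4839, -0.3644, 0.0263]
orientation: [2.178, 2.258, -0.008]
contact_force: [0.9, -7.8, -0.2]
grip_width: -0.0
```

Request:
play_rows(increments=[[4, 0, 0.6, 0, 0.006, 0, 255], [4.4, 0, 0.6, 0, 0.006, 0, 255]])

```text
clock: 29.5
tcp_pos: [0.4839, -0.364, 0.0269]
orientation: [2.18, 2.251, -0.003]
contact_force: [0.4, -9.5, -1.0]
grip_width: -0.0001
```

Request:
play_rows(increments=[[4.8, 0, 0.6, 0, 0.006, 0, 255], [4.8, 0, 0.6, 0, 0.006, 0, 255]])

```text
clock: 29.7
tcp_pos: [0.4839, -0.3637, 0.0277]
orientation: [2.183, 2.242, -0.001]
contact_force: [0.9, -10.2, -2.0]
grip_width: -0.0001
```

Request:
play_rows(increments=[[-8, 0, 0, 0, 0, 0, 255], [-20, 0, 0, 0, 0, 0, 255], [-20, 0, -10, 0, 0, 0, 255], [0, 0, -40, 0, 0, 0, 255], [0, 0, -48, 0, 0, 0, 255]])

```text
clock: 30.2
tcp_pos: [0.4801, -0.4087, 0.1209]
orientation: [-2.187, -2.247, 0.002]
contact_force: [1.7, -0.0, 0.6]
grip_width: 0.0002
```

Request:
play_rows(increments=[[20, 20, -40, 0.01, 0.02, 0, 255], [40, 30, 0, 0, 0, 0, 255], [40, 25, 0, 0, 0, 0, 255], [0, 0, 0, 0, 0, 0, 255]])

```text
clock: 30.6
tcp_pos: [0.5561, -0.3078, 0.171]
orientation: [-2.184, -2.23, -0.015]
contact_force: [0.9, 0.2, -0.6]
grip_width: 0.0003
```

```bash
python3 - <<'E'
from h import *
delta([.4835,-.38,.026],0.063)
g=snap('side','s14')
c=g['color'][195:260,235:300];cv2.imwrite('pics/s14z.png',cv2.resize(c,None,fx=9,fy=9,interpolation=cv2.INTER_CUBIC))
w=snap('wrist','w14');c=w['color'][0:300,130:400];cv2.imwrite('pics/w14z.png',cv2.resize(c,None,fx=2,fy=2,interpolation=cv2.INTER_CUBIC))
E
```

```text
t 30.6 pos [ 556.1 -307.8  171. ] shift [-73.8 -73.1 143.9] turn [-0.007 -0.022 -0.042] jawyaw 0.021 F [ 0.9  0.2 -0.6] w 0.0 q [ 0.05  0.52  0.52  1.73 -0.32  0.99  0.71]
```

View pics/s14z.png

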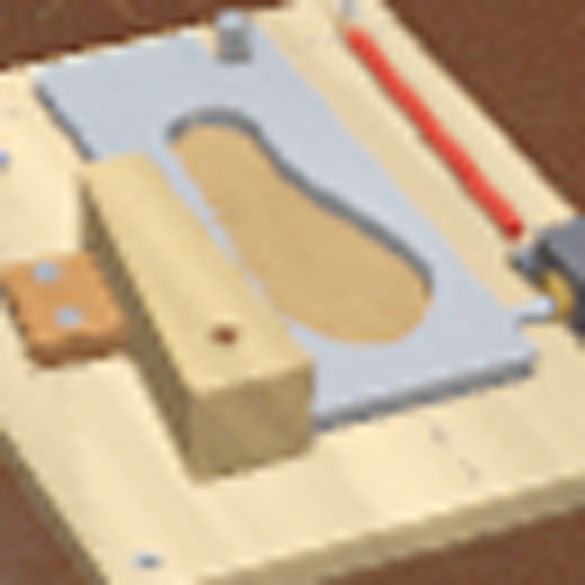

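View pics/w14z.png

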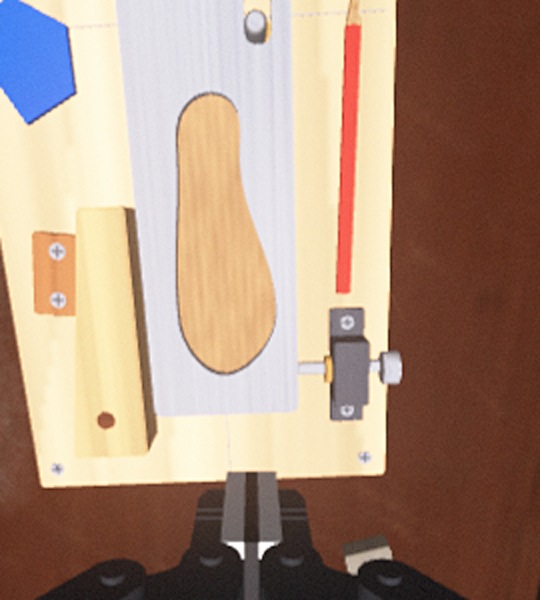

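```bash
python3 - <<'E'
from h import *
w=dict(np.load('pics/w14.npz'));Q=pts(w)
for n,(x0,x1,y0,y1) in dict(wthin=(85,115,220,250),wmid=(85,120,310,340),wthick=(85,140,430,448),plM=(155,170,200,300),plS=(165,195,385,405),jig=(170,320,435,460),jigN=(45,65,380,440)).items():
    a=Q[y0//2:y1//2,130+x0//2:130+x1//2].reshape(-1,3);print(n,(np.median(a,0)*1000).round(1))
t1=np.array([.5233,-.2517]);th=.063;c,s=np.cos(th),np.sin(th);R1=np.array([[c,-s],[s,c]])
for n,v in dict(pNR=(157,416,.023),pFR=(297,411,.023),tip=(299,367,.0195),peg=(256,21,.038),th1=(76,208,.049),th2=(124,207,.049),tk1=(76,454,.049),tk2=(147,456,.049)).items():
    p=ray(w,130+(v[0]+.5)/2-.5,(v[1]+.5)/2-.5,v[2]);print(n,((p[:2]-t1)@R1*1000).round(1))
# bystanders top before/after
a=dict(np.load('pics/top0.npz'))['color'];b=snap('top','t14')['color']
cv2.imwrite('pics/cmp.png',np.hstack([a[110:250,110:390],b[110:250,110:390]]))
E
```

```text
wthin [ 483.6 -243.1   48.7]
wmid [ 482.9 -283.9   49.5]
wthick [ 484.7 -340.9   50.7]
plM [ 507.6 -250.7   22.6]
plS [ 514.5 -325.8   22.5]
jig [ 550.3 -358.9   14.5]
jigN [ 443.6 -339.1   14.4]
pNR [-26.  -85.4]
pFR [ 49.8 -85.8]
tip [ 51.6 -62.3]
peg [35.4 94.7]
th1 [-47.7  22.9]
th2 [-26.3  22.3]
tk1 [-63.6 -94.9]
tk2 [-27.9 -97.5]
```

View pics/cmp.png

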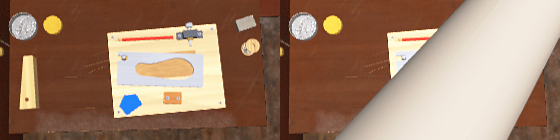

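```bash
python3 -c "
from h import *
o=r.get_obs();print(o['contact_force'],np.abs(o['qvel']).max());print(r.hand_in())"
```

```text
[-0.28637583 -0.24697518  0.22303709] 0.02671137316948095
the job is handed in; nothing more can be done
None
```

The plate is against the stop screw and the wedge is nipped in the gap. I handed the job in at about 31 s; no verdict was given.

**What I did**
- **Plate:** my first push ran over the top of the plate, with a light rub of about 6 N. I backed off and pushed again lower. The corner then turned about the peg until the arm stalled on the screw, where I held about 5 N for roughly half a second.
- **Wedge:** I set it in the gap with the thin end to the left and pushed it in with about 9.5 N.
- **Correction:** that first push left the wedge's thick end 3 to 6 mm high. I pressed it down flat, which peaked at 16 N straight down on the wedge. I then pushed it in again with about 10 N and moved the arm clear.

**Last checks**
- **Plate:** it lies flat and square to the jig within about 0.01 rad. It touches the screw tip, and the peg is at the closed end of the slot.
- **Wedge:** the thin end is at about y = +22 mm in the jig's frame, and the wedge lies along the jig. The thick end is still about 2 mm high, a tilt of about 0.02 rad, which is within the limits.
- **Not measured directly:** I inferred the contact forces on the stop, plate and block from the push force.
- **Bystanders:** in the last pictures the tin, wax, chalk, pencil and spool were where they started. The arm hid most of the final top view, so I only saw part of the abrasive block. I never went near it.

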